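# Load the cookie cooling bridge

### The job

Set up the cooling bridge beside the fan: lay the wooden board across the low saddles of the two stands, set all the cookie tins upright side by side along it, centred across the board's width, and only then lay the steel bar over them into the forks of the two outer posts, centred so that it rests in both. When all that is in place, push the fan's toggle lever fully over, away from the robot. Leave the steel cup among the tins where it stands.

Things in the scene. Friction and masses are not known exactly. Their poses are not given: they have to be found in the camera images.
- stands: two grey zinc stands fixed as one unit, 260 mm apart along its y. Origin: on the table midway between them. Inner side of each: saddle for the board, z 90 mm, |y| 112-148 mm, lips 12 mm high with inner faces at x +-35 mm. Outer side: post for the bar, |y| 152-176 mm, with an open fork 26 mm wide in x, floor at z 140 mm, horn tops at 162 mm
- board: plain light wooden board, 56 mm (its x) x 284 mm (its y) x 12 mm thick, lying on the table. Origin: centre of its underside
- bar: plain square steel retaining bar, hollow, 16 mm (x) x 380 mm (y) x 16 mm (z), lying on the table beside the board. Origin: centre of its underside
- fan (a joint): black toggle lever that switches the cooling fan: 0 = off, leaning towards the robot; 1.0 rad = on, pushed over fully away from the robot. It stays where it is left
- fan_tip (a point): the tip of the fan's toggle lever (80 mm long, pivot in the block below; swings in the x-z plane of the block)
- fan_base: grey block that carries the toggle lever, fixed on the table. Origin: centre of its underside; the lever goes on towards its +x
- tin1: small open zinc baking tin with a folded cookie in it, 62 mm (its x) x 42 mm (its y) x 24 mm high, standing on the table; three to five tins are there, the others absent. Origin: centre of its underside, z up out of the tin's mouth
- tin2: small open zinc baking tin with a folded cookie in it, 62 mm (its x) x 42 mm (its y) x 24 mm high, standing on the table; three to five tins are there, the others absent. Origin: centre of its underside, z up out of the tin's mouth
- tin3: small open zinc baking tin with a folded cookie in it, 62 mm (its x) x 42 mm (its y) x 24 mm high, standing on the table; three to five tins are there, the others absent. Origin: centre of its underside, z up out of the tin's mouth
- tin4: small open zinc baking tin with a folded cookie in it, 62 mm (its x) x 42 mm (its y) x 24 mm high, standing on the table; three to five tins are there, the others absent. Origin: centre of its underside, z up out of the tin's mouth
- tin5: small open zinc baking tin with a folded cookie in it, 62 mm (its x) x 42 mm (its y) x 24 mm high, standing on the table; three to five tins are there, the others absent. Origin: centre of its underside, z up out of the tin's mouth
- cup: small steel cup, 60 mm wide, 55 mm high, standing among the tins (not part of the job, leave it alone). Origin: centre of its underside
Things that resemble listed ones, but are neither listed nor needed, are in the scene too. Leave any blue or green look-alike of the tin2 alone.

How it is judged:
On the way, in this order (a step that is already met when the one before it is completed fails the run):
1. the board lies in both saddles, let go (x of board in the frame of stands between -0.01 and 0.01 m and y of board in the frame of stands between -0.013 and 0.013 m and z of board in the frame of stands between 0.086 and 0.094 m and angle between the y axis of board and the y axis of stands, either way round below 0.08 rad and angle between the z axis of board and the z axis of stands, either way round below 0.05 rad and contact force between board and the fingers below 0.2 N), for 0.2 s.
2. all tins stand upright on the board, let go (x of board in the frame of stands between -0.01 and 0.01 m and y of board in the frame of stands between -0.013 and 0.013 m and z of board in the frame of stands between 0.086 and 0.094 m and angle between the y axis of board and the y axis of stands, either way round below 0.08 rad and angle between the z axis of board and the z axis of stands, either way round below 0.05 rad and x of tin1 in the frame of stands between -0.018 and 0.018 m and y of tin1 in the frame of stands between -0.135 and 0.135 m and z of tin1 in the frame of stands between 0.098 and 0.107 m and angle between each of tin1, tin2, tin3, tin4, tin5's own z axis and vertical below 0.1 rad and x of tin2 in the frame of stands between -0.018 and 0.018 m and y of tin2 in the frame of stands between -0.135 and 0.135 m and z of tin2 in the frame of stands between 0.098 and 0.107 m and x of tin3 in the frame of stands between -0.018 and 0.018 m and y of tin3 in the frame of stands between -0.135 and 0.135 m and z of tin3 in the frame of stands between 0.098 and 0.107 m and x of tin4 in the frame of stands between -0.018 and 0.018 m and y of tin4 in the frame of stands between -0.135 and 0.135 m and z of tin4 in the frame of stands between 0.098 and 0.107 m and x of tin5 in the frame of stands between -0.018 and 0.018 m and y of tin5 in the frame of stands between -0.135 and 0.135 m and z of tin5 in the frame of stands between 0.098 and 0.107 m and contact force between each of tin1, tin2, tin3, tin4, tin5 and the fingers below 0.2 N), for 0.2 s.
3. the bar lies in both forks over the tins, let go (x of board in the frame of stands between -0.01 and 0.01 m and y of board in the frame of stands between -0.013 and 0.013 m and z of board in the frame of stands between 0.086 and 0.094 m and angle between the y axis of board and the y axis of stands, either way round below 0.08 rad and angle between the z axis of board and the z axis of stands, either way round below 0.05 rad and x of tin1 in the frame of stands between -0.018 and 0.018 m and y of tin1 in the frame of stands between -0.135 and 0.135 m and z of tin1 in the frame of stands between 0.098 and 0.107 m and angle between each of tin1, tin2, tin3, tin4, tin5's own z axis and vertical below 0.1 rad and x of tin2 in the frame of stands between -0.018 and 0.018 m and y of tin2 in the frame of stands between -0.135 and 0.135 m and z of tin2 in the frame of stands between 0.098 and 0.107 m and x of tin3 in the frame of stands between -0.018 and 0.018 m and y of tin3 in the frame of stands between -0.135 and 0.135 m and z of tin3 in the frame of stands between 0.098 and 0.107 m and x of tin4 in the frame of stands between -0.018 and 0.018 m and y of tin4 in the frame of stands between -0.135 and 0.135 m and z of tin4 in the frame of stands between 0.098 and 0.107 m and x of tin5 in the frame of stands between -0.018 and 0.018 m and y of tin5 in the frame of stands between -0.135 and 0.135 m and z of tin5 in the frame of stands between 0.098 and 0.107 m and x of bar in the frame of stands between -0.008 and 0.008 m and y of bar in the frame of stands between -0.025 and 0.025 m and z of bar in the frame of stands between 0.136 and 0.144 m and angle between the y axis of bar and the y axis of stands, either way round below 0.06 rad and contact force between bar and the fingers below 0.2 N), for 0.2 s.
4. the fan lever is pushed over to on (value of joint fan above 0.85 rad), for 0.2 s.
At the end, for the whole second after the job is handed in: The board lies flat in both saddles (within 10 mm across and 13 mm along), every tin present stands upright on it within 18 mm of its centre line and 135 mm of its middle, the bar lies on the floor of both forks within 25 mm of centred, the fan lever is past 0.85 rad, and everything is at rest (x of board in the frame of stands between -0.01 and 0.01 m and y of board in the frame of stands between -0.013 and 0.013 m and z of board in the frame of stands between 0.086 and 0.094 m and angle between the y axis of board and the y axis of stands, either way round below 0.08 rad and angle between the z axis of board and the z axis of stands, either way round below 0.05 rad and x of tin1 in the frame of stands between -0.018 and 0.018 m and y of tin1 in the frame of stands between -0.135 and 0.135 m and z of tin1 in the frame of stands between 0.098 and 0.107 m and angle between each of tin1, tin2, tin3, tin4, tin5's own z axis and vertical below 0.1 rad and x of tin2 in the frame of stands between -0.018 and 0.018 m and y of tin2 in the frame of stands between -0.135 and 0.135 m and z of tin2 in the frame of stands between 0.098 and 0.107 m and x of tin3 in the frame of stands between -0.018 and 0.018 m and y of tin3 in the frame of stands between -0.135 and 0.135 m and z of tin3 in the frame of stands between 0.098 and 0.107 m and x of tin4 in the frame of stands between -0.018 and 0.018 m and y of tin4 in the frame of stands between -0.135 and 0.135 m and z of tin4 in the frame of stands between 0.098 and 0.107 m and x of tin5 in the frame of stands between -0.018 and 0.018 m and y of tin5 in the frame of stands between -0.135 and 0.135 m and z of tin5 in the frame of stands between 0.098 and 0.107 m and x of bar in the frame of stands between -0.008 and 0.008 m and y of bar in the frame of stands between -0.025 and 0.025 m and z of bar in the frame of stands between 0.136 and 0.144 m and angle between the y axis of bar and the y axis of stands, either way round below 0.06 rad and value of joint fan above 0.85 rad and linear speed of each of tin1, tin2, tin3, tin4, tin5, board, bar below 0.02 m/s); the robot touches nothing.
It fails at once if the cup is moved more than 5 cm (distance of cup from where it was at the start of the episode above 0.05 m).
Of tin1, tin2, tin3, tin4, tin5 only 3 to 5 are there at a start; the rules pass over those that are not, and their reading is None.
At some moment in a run one of bar may be knocked a few centimetres aside while the robot is not near it.
Once in a run the grip may slacken for a moment while it holds something.
It also fails if it takes over 210 s, if anything falls off the work surface, if the arm or the gripper's body presses on something with over 40 N, if the wrist force passes 120 N, or if a joint passes its speed limit or range.

### The arm

A 7-joint arm with a two-finger parallel gripper is mounted at the origin on the work surface. World frame = base frame: x ahead of the robot, y to its left, z up, the work surface at z = 0. Lengths are in m, angles in rad, forces in N, time in s.
With the tool pointing down it reaches from about 0.4 to 0.85 m from the base axis. Payload 10.4 kg.
Tool frame: the origin (TCP) lies at the very end of the fingers, on their centre line; the grasp point (between the pads) lies 19 mm behind it; z points along the fingers, y is the line along which they close (so a half turn about z gives the same grasp; the last joint's range is limited). The gripper opens to 87 mm and grips with 3 to 60 N. Pads are 19 mm wide; open, the fingers measure 117 mm over their backs; the gripper's body (75 mm by 190 mm) begins 51 mm behind the grasp point.
Start: joints at [-0.023, 0.332, -0.065, 1.46, 0.022, 1.35, -0.088], TCP at [0.625, 0, 0.223] pointing down, gripper open.
Joint ranges: [-2.6, 2.6], [-0.5, 2.12], [-1.47, 1.34], [0.16, 2.42], [-1.27, 4.41], [0.06, 2.06], [-2.6, 2.6]. Speed limits (rad/s): [2.22, 2.22, 2.79, 2.79, 3.14, 3.14, 3.14].

### API

Orientations are given as a unit quaternion [x, y, z, w].
In Python, from bench import read_state, cams, workorder gives the robot as it stands.
- The arm moves only by the shell command python3 -m crank 'ROWS' [FORCE]. ROWS is text: rows parted by semicolons, each of 5 numbers parted by spaces: the shift along the tool's x, y, z scaled (see below), then the turn about the tool's z scaled (see below), then the opening, from -1 (shut) to 1 (fully open). In form: dx dy dz yaw jaw; .... A call has 1 to 10 rows; each row shifts and turns the commanded pose from where the row before left it, along the tool's axes as they then stand; what a row does not reach is not made up. The controller multiplies each number of a shift by 200 mm and each number of a turn by 90 degrees. A row lasts 1/10 s, in which the tool goes at most 50 mm and 8.59 degrees, less where a joint would pass 70% of its speed; a pose out of reach is approached as far as the arm can. A call with a number of a shift or a turn outside -1 to 1 is refused whole. A call with a gripper value outside its range is refused whole. The fingers move at their own pace and stop on an object; FORCE is the grip in N (left out, the last holds). Time passes only in rows, so rows that do not move let the fingers close. It gives the time, the measured TCP pose, the force, the opening and the grip force at its end, in the units of the state.
- read_state(): the state, without advancing time (a new reading comes with each control period).
- cams.camera(name): name is "scene" or "side" or "wrist"; returns a dict with "img" (400x640x3 uint8, blue, green, red), "K" (3x3 intrinsics, pixels), "xyz" and "attitude" of the camera in the world; the wrist camera has in their place "mount" (4x4, takes a point from camera to tool coordinates, whose origin is the TCP and whose axes are the flange's). Camera axes: x right, y down, z forward; pixel columns grow to the right and rows downward; lengths in m; the calibration is good to about 2 mm. A picture is of the moment at which its call begins: read the wrist's pose just before it. There is no depth.
- workorder.close_job(): hands the job in; it is judged then, once.
The state is a dict: "time": time; "joint_positions": joint angles; "joint_vel": joint speeds; "joint_torque": joint torques, N m; "ee_pos": TCP position; "eef_rot": TCP orientation; "ft_force": force on the tool from outside, world axes, zero at the start; "torque": the same for the moment, N m; "width": finger opening in m; "grip_force": force on a finger pad.
Only numpy, scipy, OpenCV 4.12 (cv2) and the standard library are available. Lean on these libraries where they do the work, as an engineer would, in place of code of your own. Each camera call takes 0.05 s, during which the arm holds its last target. There are 200 camera calls.

## Working session

There is one attempt and no reset: what is moved stays moved. The work goes in short steps, Python scripts to look and compute and a shell command to move; the robot and the scene stay as the last step left them, time stands still between calls to the robot, and variables do not carry over. Pictures are saved under pics/ and viewed, at most 14 in all, crops included, and the job is handed in when it is done.

```bash
ls; mkdir -p pics
cat > h.py <<'E'
import numpy as np, cv2
from scipy.spatial.transform import Rotation as R
from bench import read_state, cams, workorder
def cam(n):
    s=read_state(); c=cams.camera(n)
    if n=='wrist':
        T=np.eye(4);T[:3,:3]=R.from_quat(s['eef_rot']).as_matrix();T[:3,3]=s['ee_pos']
        M=T@np.array(c['mount']); c['R']=M[:3,:3];c['t']=M[:3,3]
    else:
        a=np.array(c['attitude']); c['R']=a if a.shape==(3,3) else R.from_quat(a).as_matrix(); c['t']=np.array(c['xyz'])
    c['K']=np.array(c['K']); return c
def toz(c,uv,z):
    d=c['R']@np.linalg.inv(c['K'])@np.array([uv[0],uv[1],1.]); return c['t']+d*(z-c['t'][2])/d[2]
def proj(c,p):
    q=c['K']@(c['R'].T@(np.array(p)-c['t'])); return q[:2]/q[2]
E
python3 - <<'E'
from h import *
s=read_state();print(s)
for n in('scene','side','wrist'):
    c=cam(n);cv2.imwrite(f'pics/{n}0.png',c['img']);print(n,c['K'].tolist(),c['t'],c['R'].round(3).tolist())
np.set_printoptions(suppress=True)
E
```

```text
pics
{'time': 0.0, 'joint_positions': array([-0.02260822,  0.33288184, -0.06469576,  1.46094707,  0.02154709,
        1.34990523, -0.08849454]), 'joint_vel': array([ 2.69318168e-04,  5.35525889e-04, -3.23353902e-04, -8.35778271e-05,
       -1.06452450e-03, -1.40750964e-03, -4.50171167e-04]), 'joint_torque': array([-1.20520472e-04, -6.23245955e+01,  2.44190963e-02, -3.89891267e+01,
       -6.13984605e-02,  3.97891912e-02,  1.87085252e-04]), 'ee_pos': array([6.24605183e-01, 1.42659414e-05, 2.21744948e-01]), 'eef_rot': array([ 7.07099825e-01,  7.07113366e-01, -5.18433507e-04, -5.06108083e-04]), 'ft_force': array([-0.09207299, -0.15881004, -0.45370477]), 'torque': array([ 0.01598919, -0.04113033, -0.00700092]), 'grip_force': 0.0, 'width': 0.08695778803634303}
scene [[453.46906020482, 0.0, 321.18063018019996], [0.0, 453.46906020482, 199.06578435405424], [0.0, 0.0, 1.0]] [ 0.90406156 -0.58255374  0.91008796] [[0.816, 0.447, -0.367], [0.578, -0.618, 0.533], [0.011, -0.647, -0.762]]
side [[479.61652385140553, 0.0, 322.37882661911385], [0.0, 479.61652385140553, 197.2659419136318], [0.0, 0.0, 1.0]] [0.08612841 0.98805666 0.71893064] [[-0.913, -0.227, 0.338], [-0.407, 0.464, -0.787], [0.022, -0.856, -0.516]]
wrist [[292.92260016691444, 0.0, 313.983932880697], [0.0, 292.92260016691444, 199.25998337424485], [0.0, 0.0, 1.0]] [0.62553668 0.06637589 0.38368532] [[1.0, -0.0, -0.0], [-0.001, -0.97, -0.244], [-0.0, 0.244, -0.97]]
```

View pics/scene0.png

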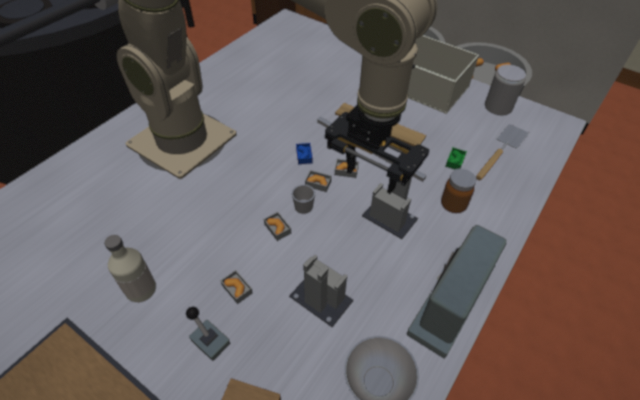

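View pics/side0.png

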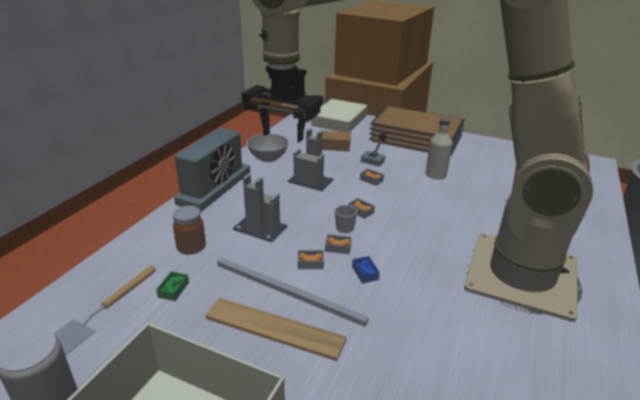

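Four tins with orange cookies are visible, at scene pixels (318,180), (346,168), (277,226) and (236,286), and at side pixels (311,258), (339,242), (361,208) and (372,176). Look-alikes:
- Tins: blue tin at scene (304,153), green tin at (456,158).
- Board: box or wood at side (335,141), stacked boards at (417,128), spatula handle.
- Bar: no look-alike.

The board is the light one at side (275,328), and the bar is at (290,290).

Run:
```python
from h import *
np.set_printoptions(suppress=True,precision=3)
c=cam('side');s=cam('scene')
for n,z,l in [('board',.012,[(218,301),(345,338),(335,355),(207,316)]),('bar',.016,[(219,263),(365,319)]),('tins',.024,[(311,257),(339,241),(361,207),(372,175)]),('cup',.055,[(346,211)]),('blue',.02,[(366,268)])]:
    print(n,*[toz(c,p,z)[:2] for p in l])
for n,z,l in [('tins',.024,[(346,167),(318,179),(277,225),(236,286)]),('cup',.055,[(303,191)]),('baseplate2',.0,[(319,322),(353,297),(290,294)]),('plate1',.0,[(390,236),(417,213),(363,216)]),('fanbase',.02,[(209,336)]),('tip',.09,[(192,313)])]:
    print(n,*[toz(s,p,z)[:2] for p in l])
print(s['img'].shape)
big=cv2.resize(s['img'][140:380,160:480],None,fx=2.5,fy=2.5,interpolation=cv2.INTER_CUBIC);cv2.imwrite('pics/sc1.png',big)
```

```text
board [0.575 0.389] [0.297 0.37 ] [0.299 0.416] [0.57  0.435]
bar [0.641 0.288] [0.278 0.31 ]
tins [0.456 0.186] [0.421 0.1  ] [ 0.426 -0.071] [ 0.459 -0.258]
cup [0.439 0.012]
blue [0.328 0.164]
tins [0.466 0.17 ] [0.43  0.089] [ 0.438 -0.094] [ 0.47  -0.278]
cup [0.44 0.01]
baseplate2 [ 0.661 -0.231] [ 0.688 -0.138] [ 0.57  -0.214]
plate1 [0.672 0.055] [0.693 0.16 ] [0.585 0.07 ]
fanbase [ 0.502 -0.394]
tip [ 0.473 -0.394]
(400, 640, 3)
```

View pics/sc1.png

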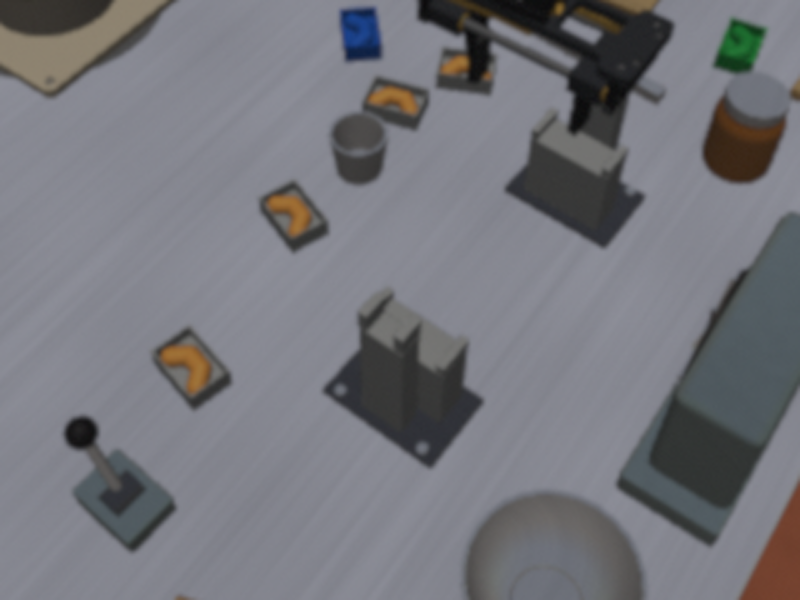

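View pics/wrist0.png

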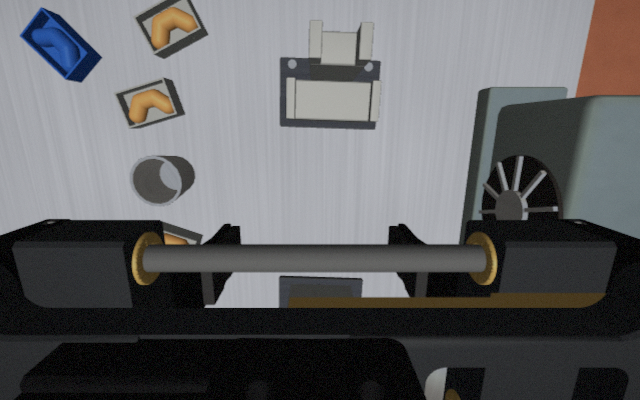

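The wrist view shows the +y stand (saddle floor about (295–371, 80–121), fork above it at (341,40)), three tins at (171,22), (151,103) and (175,240), the cup, and the blue look-alike. Next I move over so the camera sees the other stand.

```bash
python3 -m crank '-0.25 0 -0.1 0 1;-0.25 0 -0.1 0 1;-0.25 0 0 0 1;-0.25 0 0 0 1;-0.15 0 0 0 1;0 0 0 0 1;0 0 0 0 1;0 0 0 0 1' 30
python3 - <<'E'
from h import *
np.set_printoptions(suppress=True,precision=4)
c=cam('wrist');np.savez('w1.npz',R=c['R'],t=c['t'],K=c['K']);cv2.imwrite('pics/w1.png',c['img']);print(read_state()['ee_pos'])
E
```

```text
time: 1.05
ee_pos: [0.6254, -0.221, 0.2596]
eef_rot: [0.706, 0.708, 0.0, -0.0]
ft_force: [0.0, 0.8, -0.6]
width: 0.0872
grip_force: 0.0
[ 0.6255 -0.2208  0.2597]
```

View pics/w1.png

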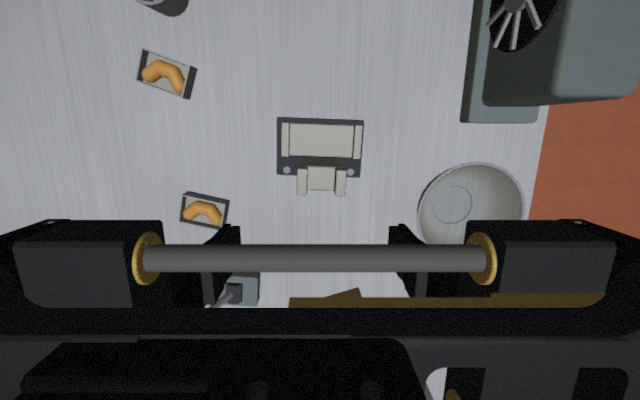

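The second stand's saddle floor has corners at about (289,123), (355,126), (354,158) and (289,155). Tins sit at (167,75) and (205,210), and the fan block is at (245,290).

```bash
python3 - <<'E'
from h import *
np.set_printoptions(suppress=True,precision=4)
im0=cv2.imread('pics/wrist0.png',0);im1=cv2.imread('pics/w1.png',0)
z=np.load('w1.npz');c1=dict(z)
c0=dict(K=z['K'],R=np.array([[1,0,0],[-.001,-.97,-.244],[0,.244,-.97]]),t=np.array([0.62553668,0.06637589,0.38368532]))
# exact R0 via same mount with tool pose
s0=R.from_quat([7.07099825e-01,7.07113366e-01,-5.18433507e-04,-5.06108083e-04]).as_matrix()
s1=R.from_quat(read_state()['eef_rot']).as_matrix();c0['R']=s0@s1.T@c1['R']
def sub(im,l): 
    a=np.array(l,np.float32).reshape(-1,1,2);return cv2.cornerSubPix(im,a.copy(),(4,4),(-1,-1),(3,30,.01)).reshape(-1,2)
for nm,im,c,f,p in [('s1',im0,c0,[(295,80),(371,81),(369,121),(295,119)],[(281,58),(381,63),(376,129),(280,125)]),('s2',im1,c1,[(289,123),(355,126),(354,158),(289,155)],[(278,117),(364,121),(362,178),(277,174)])]:
    for l,zz in((f,.09),(p,.004)):
        for q in (np.array(l,float),sub(im,l)):
            P=np.array([toz(c,u,zz)[:2] for u in q]);print(nm,zz,P.mean(0),P.tolist() if 0 else P.round(3).tolist())
E
python3 - <<'E'
import cv2,numpy as np
a=cv2.imread('pics/wrist0.png')[10:140,270:390];b=cv2.imread('pics/w1.png')[105:205,265:385]
a=cv2.resize(a,None,fx=3.2,fy=3.2,interpolation=2);b=cv2.resize(b,None,fx=3.2,fy=3.2,interpolation=2)
h=max(a.shape[0],b.shape[0]);o=np.zeros((h,a.shape[1]+b.shape[1],3),np.uint8);o[:a.shape[0],:a.shape[1]]=a;o[:b.shape[0],a.shape[1]:]=b
cv2.imwrite('pics/st.png',o)
E
```

```text
s1 0.09 [0.643  0.0894] [[0.608, 0.108], [0.679, 0.107], [0.679, 0.071], [0.607, 0.072]]
s1 0.09 [0.643 0.09 ] [[0.608, 0.109], [0.68, 0.106], [0.678, 0.072], [0.606, 0.073]]
s1 0.004 [0.6444 0.1031] [[0.586, 0.144], [0.706, 0.139], [0.703, 0.062], [0.583, 0.067]]
s1 0.004 [0.6432 0.1037] [[0.585, 0.145], [0.704, 0.141], [0.701, 0.062], [0.582, 0.066]]
s2 0.09 [ 0.635  -0.1709] [[0.599, -0.152], [0.671, -0.155], [0.671, -0.19], [0.598, -0.187]]
s2 0.09 [ 0.634  -0.1708] [[0.599, -0.152], [0.67, -0.155], [0.669, -0.189], [0.598, -0.187]]
s2 0.004 [ 0.6353 -0.1854] [[0.577, -0.143], [0.695, -0.148], [0.696, -0.228], [0.573, -0.222]]
s2 0.004 [ 0.6334 -0.1843] [[0.575, -0.143], [0.694, -0.147], [0.692, -0.226], [0.572, -0.222]]
```

View pics/st.png

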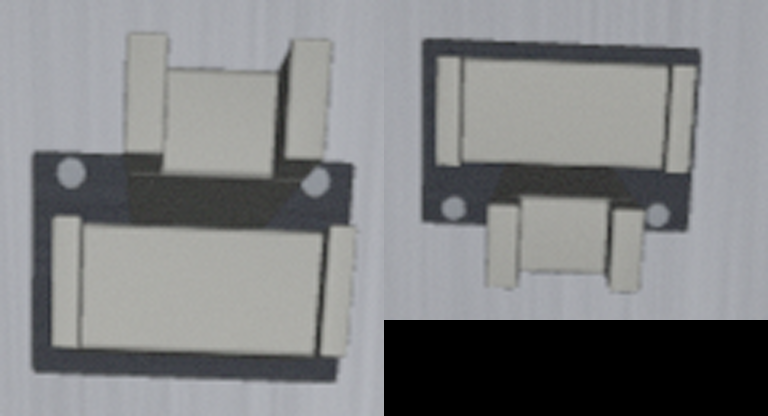

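```bash
python3 -m crank '0.236 -0.07 0 0 1;0.236 -0.07 0 0 1;0.236 -0.07 0 0 1;0.236 -0.07 0 0 1;0.236 -0.07 0 0 1;0.236 -0.07 0 0 1;0.236 -0.07 0 0 1;0.236 -0.07 0 0 1;0.236 -0.07 0 0 1;0.236 -0.07 0 0 1' ; python3 -m crank '0.236 -0.07 0 0 1;0.236 -0.07 0 0 1;0.236 -0.07 0 0 1;0 0 0 -0.095 1;0 0 0 -0.095 1;0 0 0 -0.095 1;0 0 0 -0.095 1;0 0 0 -0.095 1;0 0 0 -0.095 1;0 0 0 -0.095 1'; python3 -m crank '0 0 0 -0.095 1;0 0 0 -0.095 1;0 0 0 -0.095 1;0 0 0 -0.095 1;0 0 0 0 1;0 0 0 0 1;0 0 0 0 1'
python3 - <<'E'
from h import *
np.set_printoptions(suppress=True,precision=4)
c=cam('wrist');np.savez('w2.npz',R=c['R'],t=c['t'],K=c['K']);cv2.imwrite('pics/w2.png',c['img']);s=read_state();print(s['joint_positions'])
print(R.from_quat(s['eef_rot']).as_matrix())
E
```

```text
time: 2.1
ee_pos: [0.4833, 0.2521, 0.2602]
eef_rot: [0.706, 0.708, 0.0, 0.0]
ft_force: [2.0, 0.3, 0.5]
width: 0.0866
grip_force: 0.0
time: 3.1
ee_pos: [0.4418, 0.3918, 0.2599]
eef_rot: [0.256, 0.967, 0.0, 0.0]
ft_force: [0.7, 0.4, -0.1]
width: 0.0871
grip_force: 0.0
time: 3.8
ee_pos: [0.4426, 0.3911, 0.2598]
eef_rot: [-0.034, 0.999, 0.0, 0.0]
ft_force: [0.6, 1.1, -0.2]
width: 0.0872
grip_force: 0.0
[-0.3368  0.2907 -0.5733  1.4752  0.1581  1.4218  0.7248]
[[-0.9977 -0.0684  0.0002]
 [-0.0684  0.9977  0.    ]
 [-0.0002  0.     -1.    ]]
```

View pics/w2.png

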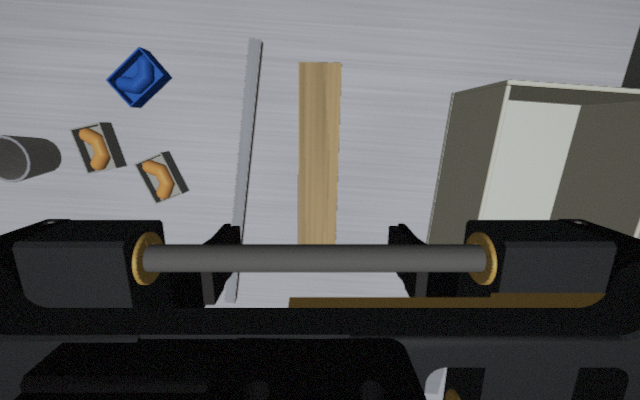

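Board's near end is at (299–341, 62), running down to (299–336, 240); the bar runs from (255,40) to (233,300).

```bash
cat >> h.py <<'E'
def tooldelta(tx,ty):
    s=read_state();M=R.from_quat(s['eef_rot']).as_matrix();d=np.array([tx,ty,s['ee_pos'][2]])-s['ee_pos']
    return (M.T@d)/.2
E
python3 - <<'E'
from h import *
np.set_printoptions(suppress=True,precision=4)
c=dict(np.load('w2.npz'));f=lambda u:toz(c,u,.012)[:2]
a,b,l,r=map(f,[(299,62),(341,62),(299,240),(336.5,240)])
e=(a+b)/2;far=(l+r)/2;d=(far-e)/np.linalg.norm(far-e);ctr=e+d*.142
print('width',np.linalg.norm(a-b),np.linalg.norm(l-r),'near',e,'dir deg',np.degrees(np.arctan2(d[1],d[0])),'ctr',ctr,'delta',tooldelta(*ctr))
s=cam('side');print('side check far end',proj(s,[*(e+d*.284),.012]),proj(s,[*e,.012]))
E
```

```text
width 0.05416459661176007 0.05605386739997087 near [0.2978 0.3889] dir deg 3.3581852054340313 ctr [0.4395 0.3972] delta [ 0.0138  0.032  -0.    ]
side check far end [210.8176 304.9587] [340.9708 344.75  ]
```

```bash
python3 -m crank '0.014 0.032 0.2 0.006 1;0 0 0.25 0 1;0 0 0.25 0 1;0 0 0.25 0 1;0 0 0.2 0 1;0 0 0.1 0 1;0 0 0.02 0 1;0 0 0 0 1;0 0 0 0 1' 40; python3 -m crank '0 0 0 0 -1;0 0 0 0 -1;0 0 0 0 -1;0 0 0 0 -1;0 0 0 0 -1;0 0 0 0 -1'; python3 -m crank '0 0 -0.05 0 -1;0 0 -0.2 0 -1;0 0 -0.25 0 -1;0 0 -0.25 0 -1;0 0 -0.25 0 -1;0 0 -0.2 0 -1;0 0 0 0 -1;0 0 0 0 -1'
```

```text
time: 4.8
ee_pos: [0.4406, 0.3979, 0.0074]
eef_rot: [-0.03, 1.0, 0.001, 0.001]
ft_force: [0.3, 0.0, -0.4]
width: 0.0871
grip_force: 0.0
time: 5.4
ee_pos: [0.4399, 0.3969, 0.0059]
eef_rot: [-0.031, 1.0, -0.0, 0.0]
ft_force: [0.6, -0.0, 1.8]
width: 0.0554
grip_force: 40.0
time: 6.2
ee_pos: [0.4397, 0.3971, 0.2464]
eef_rot: [-0.031, 1.0, 0.0, 0.001]
ft_force: [0.2, -0.2, -2.7]
width: 0.0553
grip_force: 40.0
```

```bash
python3 -m crank '-0.0857 -0.2245 0 0 -1;-0.0857 -0.2245 0 0 -1;-0.0857 -0.2245 0 0 -1;-0.0857 -0.2245 0 0 -1;-0.0857 -0.2245 0 0 -1;-0.0857 -0.2245 0 0 -1;-0.0857 -0.2245 0 0 -1;-0.0857 -0.2245 0 0 -1;-0.0857 -0.2245 0 0 -1;-0.0857 -0.2245 0 0 -1'; python3 -m crank '0 0 0 0.095 -1;0 0 0 0.095 -1;0 0 0 0.095 -1;0 0 0 0.095 -1;0 0 0 0.095 -1;0 0 0 0.095 -1;0 0 0 0.095 -1;0 0 0 0.095 -1;0 0 0 0.095 -1;0 0 0 0.095 -1'; python3 -m crank '0 0 0 0.095 -1;0 0 0 0.015 -1;0 0 0 0 -1;0 0 0 0 -1;0 0 0 0 -1';  python3 - <<'E'
from h import *
np.set_printoptions(suppress=True,precision=4)
c=cam('wrist');np.savez('w3.npz',R=c['R'],t=c['t'],K=c['K']);cv2.imwrite('pics/w3.png',c['img']);s=read_state();print(s['joint_positions'],s['ee_pos'])
print(R.from_quat(s['eef_rot']).as_matrix(),tooldelta(.6387,-.0405))
E
```

```text
time: 7.2
ee_pos: [0.6378, -0.0426, 0.2434]
eef_rot: [-0.031, 1.0, 0.0, -0.002]
ft_force: [1.2, 1.2, -1.8]
width: 0.0552
grip_force: 40.0
time: 8.2
ee_pos: [0.6373, -0.0407, 0.2432]
eef_rot: [0.658, 0.753, -0.001, -0.002]
ft_force: [-0.5, 0.4, -1.6]
width: 0.0555
grip_force: 40.6
time: 8.7
ee_pos: [0.6382, -0.0408, 0.2454]
eef_rot: [0.718, 0.696, -0.0, -0.0]
ft_force: [0.6, -0.5, -2.1]
width: 0.0551
grip_force: 40.0
[ 0.0476  0.355  -0.0732  1.3825  0.0257  1.4052 -0.0567] [ 0.6383 -0.0408  0.2455]
[[ 0.0314  0.9995 -0.0002]
 [ 0.9995 -0.0314  0.0001]
 [ 0.0001 -0.0002 -1.    ]] [ 0.0014  0.0021 -0.    ]
```

View pics/w3.png

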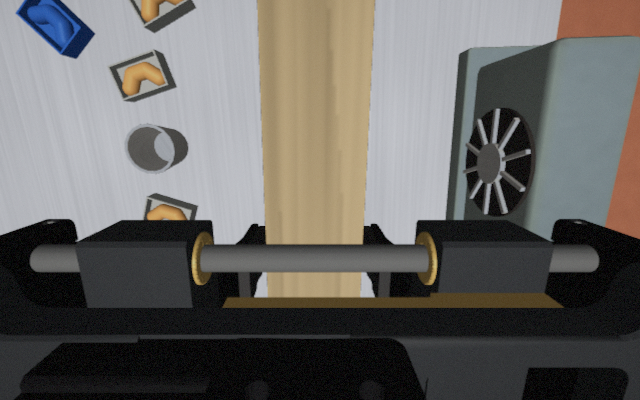

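The board is held straight at columns 262–368, parallel to the tool. I check its position along y numerically from the fixed cameras.

```bash
cat > ax.py <<'E'
from h import *
def sample(zt,off=0.,ks=np.arange(-.2,.2001,.004),xo=(0,)):
    s=read_state();M=R.from_quat(s['eef_rot']).as_matrix()
    for n in('side','scene'):
        c=cam(n);hsv=cv2.cvtColor(c['img'],cv2.COLOR_BGR2HSV)
        for x in xo:
            o=[]
            for k in ks:
                p=s['ee_pos']+M[:,0]*k+M[:,1]*x;p[2]=zt;u,v=proj(c,p)
                o.append(hsv[int(round(v)),int(round(u))] if 0<=u<639.5 and 0<=v<399.5 else [0,0,0])
            yield n,x,ks,np.array(o)
E
python3 - <<'E'
from ax import *
s=read_state()
for n,x,k,o in sample(s['ee_pos'][2]+.006,xo=(-.015,.015)):
    print(n,x,[f"{a*1000:.0f}:{q[1]}" for a,q in zip(k,o) if abs(abs(a)-.142)<.025])
E
```

```text
side -0.015 ['-164:33', '-160:33', '-156:32', '-152:32', '-148:27', '-144:40', '-140:40', '-136:75', '-132:75', '-128:96', '-124:98', '-120:98', '120:99', '124:100', '128:101', '132:101', '136:101', '140:100', '144:100', '148:104', '152:104', '156:106', '160:98', '164:91']
side 0.015 ['-164:40', '-160:40', '-156:34', '-152:30', '-148:36', '-144:40', '-140:41', '-136:71', '-132:80', '-128:94', '-124:94', '-120:95', '120:101', '124:99', '128:102', '132:101', '136:101', '140:101', '144:105', '148:104', '152:108', '156:115', '160:118', '164:139']
scene -0.015 ['-164:19', '-160:19', '-156:21', '-152:19', '-148:19', '-144:54', '-140:107', '-136:104', '-132:102', '-128:103', '-124:103', '-120:104', '120:0', '124:26', '128:23', '132:89', '136:100', '140:75', '144:11', '148:17', '152:19', '156:19', '160:19', '164:19']
scene 0.015 ['-164:19', '-160:19', '-156:17', '-152:17', '-148:15', '-144:80', '-140:107', '-136:104', '-132:104', '-128:102', '-124:102', '-120:102', '120:78', '124:22', '128:12', '132:82', '136:102', '140:84', '144:21', '148:17', '152:21', '156:17', '160:19', '164:19']
```

```bash
python3 -m crank '0.006 0.002 0.2 0 -1;0 0 0.25 0 -1;0 0 0.17 0 -1;0 0 0.08 0 -1;0 0 0.03 0 -1;0 0 0 0 -1;0 0 0 0 -1;0 0 0.014 0 -1;0 0 0 0 -1'; python3 -m crank '0 0 0 0 0.6;0 0 0 0 0.9;0 0 0 0 0.9;0 0 0 0 0.9;0 0 0 0 0.9;0 0 -0.1 0 0.9;0 0 -0.2 0 0.9;0 0 -0.25 0 0.9;0 0 0 0 0.9;0 0 0 0 0.9'
python3 - <<'E'
from ax import *
s=read_state();np.set_printoptions(suppress=True,precision=4);print(s['ee_pos'])
for n,x,k,o in sample(.102,xo=(-.015,.015)):
    print(n,x,[f"{a*1000:.0f}:{q[1]}" for a,q in zip(k,o) if abs(abs(a)-.142)<.025])
c=cam('scene');cv2.imwrite('pics/sc2.png',cv2.resize(c['img'][100:340,200:520],None,fx=2.5,fy=2.5,interpolation=2))
c=cam('side');print('expected corners', [proj(c,[.6387+a-.033*-b*-1*-1,-.0405+b-.033*a,.102]).round(0) for a,b in((-.028,-.142),(-.028,.142),(.028,.142))])
E
```

```text
time: 9.75
ee_pos: [0.6392, -0.0395, 0.0977]
eef_rot: [0.719, 0.695, 0.001, 0.0]
ft_force: [0.6, 0.3, -2.2]
width: 0.0552
grip_force: 40.0
time: 10.75
ee_pos: [0.6395, -0.0395, 0.2083]
eef_rot: [0.719, 0.695, 0.001, 0.001]
ft_force: [-0.4, -1.2, -1.1]
width: 0.0824
grip_force: 0.0
[ 0.6395 -0.0395  0.2083]
side -0.015 ['-164:8', '-160:8', '-156:11', '-152:15', '-148:4', '-144:4', '-140:37', '-136:48', '-132:85', '-128:85', '-124:95', '-120:95', '120:94', '124:94', '128:94', '132:94', '136:89', '140:65', '144:12', '148:13', '152:21', '156:13', '160:16', '164:15']
side 0.015 ['-164:8', '-160:8', '-156:15', '-152:15', '-148:24', '-144:28', '-140:6', '-136:7', '-132:54', '-128:54', '-124:94', '-120:95', '120:14', '124:9', '128:14', '132:14', '136:11', '140:15', '144:15', '148:15', '152:15', '156:15', '160:15', '164:15']
scene -0.015 ['-164:4', '-160:3', '-156:4', '-152:4', '-148:4', '-144:6', '-140:4', '-136:22', '-132:76', '-128:101', '-124:100', '-120:102', '120:20', '124:29', '128:20', '132:26', '136:25', '140:30', '144:19', '148:21', '152:18', '156:16', '160:26', '164:26']
scene 0.015 ['-164:5', '-160:0', '-156:10', '-152:4', '-148:6', '-144:64', '-140:107', '-136:104', '-132:103', '-128:101', '-124:103', '-120:103', '120:66', '124:19', '128:27', '132:18', '136:30', '140:24', '144:31', '148:14', '152:19', '156:18', '160:19', '164:19']
expected corners [array([318., 152.]), array([268., 196.]), array([249., 191.])]
```

View pics/sc2.png

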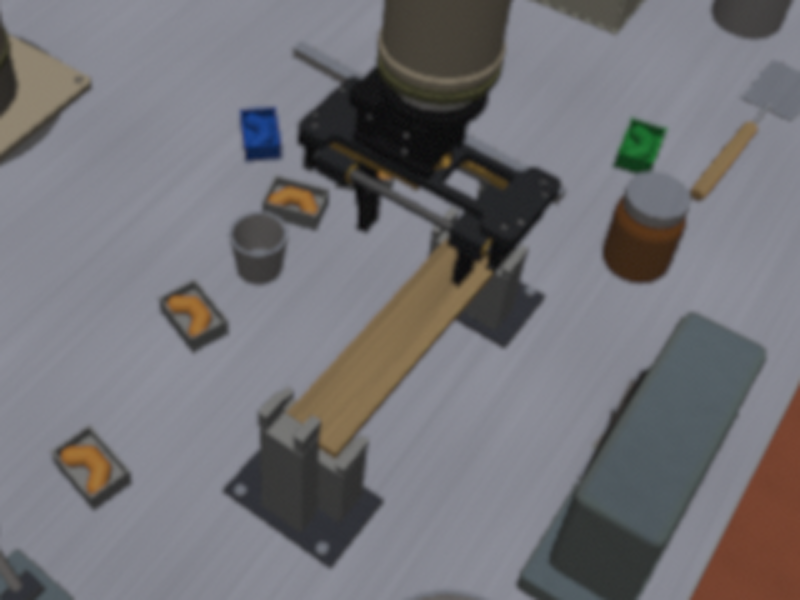

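The board sits in both saddles, between the posts. For tin poses, I'll build one composite of close crops.

Run:
```python
import cv2,numpy as np
L=[('w2',98,147),('w2',162,177),('w1',167,75),('w1',205,210)]
t=[]
for n,u,v in L:
    im=cv2.imread(f'pics/{n}.png');t.append(cv2.resize(im[v-36:v+36,u-36:u+36],None,fx=4,fy=4,interpolation=2))
o=np.vstack([np.hstack(t[:2]),np.hstack(t[2:])]);cv2.line(o,(288,0),(288,576),(0,0,255));cv2.line(o,(0,288),(576,288),(0,0,255))
cv2.imwrite('pics/tins.png',o)
```

```text
(no output)
```

View pics/tins.png

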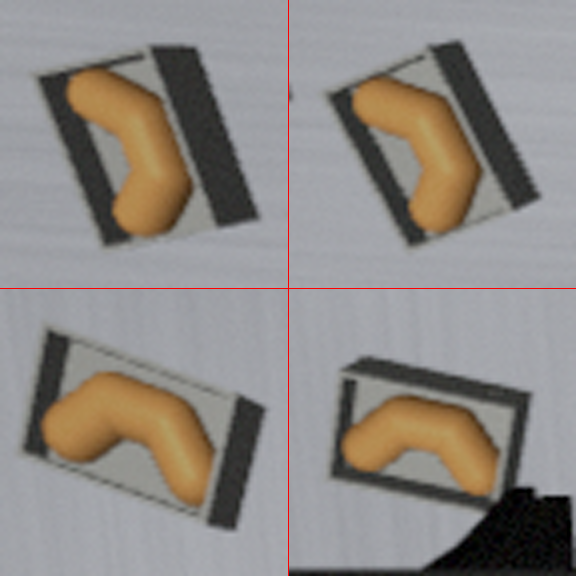

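Tins are upright in all four crops. I picked the rim corners from these crops and fit 62×42 mm rectangles at z=24 mm.

Run:
```python
from h import *
from scipy.optimize import least_squares as LS
np.set_printoptions(suppress=True,precision=4)
D=[('w2',98,147,[(38,76),(150,46),(218,226),(104,244)]),('w2',162,177,[(38,94),(142,46),(224,210),(122,247)]),('w1',167,75,[(46,38),(236,108),(208,230),(24,164)]),('w1',205,210,[(54,84),(228,117),(202,220),(44,188)])]
for n,u,v,l in D:
    c=dict(np.load(n+'.npz'));P=np.array([toz(c,(u-36+a/4-.4,v-36+b/4-.4),.024)[:2] for a,b in l])
    e=np.linalg.norm(P-np.roll(P,-1,0),axis=1)
    i=0 if e[0]>e[1] else 1; a0=np.arctan2(*(P[(i+1)%4]-P[i])[::-1])
    if i: P=np.roll(P,-1,0)
    def f(q,P=P):
        r=R.from_euler('z',q[2]).as_matrix()[:2,:2]
        Q=np.array([(-.031,s),(.031,s),(.031,-s),(-.031,-s)])
        return (Q@r.T+q[:2]-P).ravel()
    best=None
    for s in(.021,-.021):
        r=LS(f,[*P.mean(0),a0])
        if best is None or r.cost<best[0]: best=(r.cost,r.x,np.sqrt(2*r.cost/4))
    print(n,e,best[1],'long axis deg',(np.degrees(best[1][2])+90)%180-90,'rms',best[2])
print(tooldelta(.466,.18))
```

```text
w2 [0.0399 0.0606 0.0405 0.057 ] [0.4266 0.0935 0.2688] long axis deg 15.398571078426158 rms 0.0020506272206232993
w2 [0.0408 0.0605 0.0396 0.0579] [0.4621 0.1779 0.4391] long axis deg 25.157218051828337 rms 0.0018249153953591255
w1 [0.0601 0.0384 0.0595 0.0384] [ 0.4356 -0.09   -0.3351] long axis deg -19.20009332393863 rms 0.0020924777132341624
w1 [0.0609 0.0401 0.0566 0.0388] [ 0.4677 -0.273  -0.2194] long axis deg -12.573178110106298 rms 0.0025056572288794624
[ 1.0687 -0.8959  0.0022]
```

```bash
python3 -m crank '0.178 -0.149 0 0 1;0.178 -0.149 0 0 1;0.178 -0.149 0 0 1;0.178 -0.149 0 0 1;0.178 -0.149 0 0 1;0.178 -0.149 0 0 1;0 0 0.1 -0.075 1;0 0 0.2 -0.075 1;0 0 0.2 -0.075 1;0 0 0 -0.075 1' 25; python3 -m crank '0 0 0 0 1;0 0 0 0 1;0 0 0 0 1'
python3 - <<'E'
from h import *
np.set_printoptions(suppress=True,precision=4)
s=read_state();M=R.from_quat(s['eef_rot']).as_matrix();print(s['ee_pos'],np.degrees(np.arctan2(M[1,1],M[0,1])),tooldelta(.4621,.1779))
c=cam('wrist');cv2.imwrite('pics/w4.png',c['img'])
E
```

```text
time: 11.95
ee_pos: [0.4633, 0.1783, 0.101]
eef_rot: [0.534, 0.845, -0.004, -0.003]
ft_force: [-0.8, -0.7, 0.1]
width: 0.087
grip_force: 0.0
time: 12.25
ee_pos: [0.4676, 0.18, 0.1075]
eef_rot: [0.538, 0.843, 0.001, 0.0]
ft_force: [-0.1, 0.4, 0.6]
width: 0.0869
grip_force: 0.0
[0.4676 0.18   0.1075] 24.94611709431068 [ 0.002  -0.0295 -0.    ]
```

```bash
python3 -m crank '0.002 -0.029 0.1 0 1;0 0 0.2 0 1;0 0 0.15 0 1;0 0 0.055 0 1;0 0 0 0 1;0 0 0 0 1;0 0 0 0 -1;0 0 0 0 -1;0 0 0 0 -1;0 0 0 0 -1'; python3 -m crank '0 0 0 0 -1;0 0 -0.05 0 -1;0 0 -0.2 0 -1;0 0 -0.25 0 -1;0 0 -0.25 0 -1;0 0 -0.2 0 -1;0 0 0 0.075 -1;0 0 0 0.075 -1;0 0 0 0.075 -1;0 0 0 0.075 -1';python3 -m crank '0 0 0 0 -1;0 0 0 0 -1'
python3 - <<'E'
from h import *
np.set_printoptions(suppress=True,precision=4)
s=read_state();M=R.from_quat(s['eef_rot']).as_matrix();print(np.degrees(np.arctan2(M[1,1],M[0,1])),tooldelta(.6412,.0375))
E
```

```text
time: 13.3
ee_pos: [0.462, 0.1778, 0.0063]
eef_rot: [0.537, 0.844, 0.0, 0.0]
ft_force: [0.5, -0.4, -0.5]
width: 0.063
grip_force: 0.0
time: 14.3
ee_pos: [0.4614, 0.1777, 0.1965]
eef_rot: [0.72, 0.694, 0.0, 0.0]
ft_force: [0.1, 1.0, -1.5]
width: 0.0618
grip_force: 25.0
time: 14.5
ee_pos: [0.4616, 0.1778, 0.1962]
eef_rot: [0.717, 0.697, 0.0, 0.0]
ft_force: [-0.2, 0.4, -0.9]
width: 0.0618
grip_force: 25.0
-1.6798901599771408 [-0.6747  0.9184  0.0001]
```

```bash
python3 -m crank '-0.1125 0.153 0 0 -1;-0.1125 0.153 0 0 -1;-0.1125 0.153 0 0 -1;-0.1125 0.153 0 0 -1;-0.1125 0.153 0 0 -1;-0.1125 0.153 0 0 -1;0 0 0.1 0.003 -1;0 0 0.15 0 -1;0 0 0.13 0 -1;0 0 0 0 -1'; python3 -m crank '0 0 0 0 -1;0 0 0 0 -1;0 0 0.02 0 -1;0 0 0.02 0 -1;0 0 0.012 0 -1;0 0 0 0 -1;0 0 0 0 -1'
python3 - <<'E'
from h import *
np.set_printoptions(suppress=True,precision=4)
s=read_state();M=R.from_quat(s['eef_rot']).as_matrix();print(np.degrees(np.arctan2(M[1,1],M[0,1])),tooldelta(.6412,.0375))
E
```

```text
time: 15.5
ee_pos: [0.6383, 0.0365, 0.1159]
eef_rot: [0.719, 0.695, -0.003, -0.002]
ft_force: [0.3, 0.0, -0.9]
width: 0.0618
grip_force: 25.0
time: 16.2
ee_pos: [0.6407, 0.0368, 0.1095]
eef_rot: [0.72, 0.694, 0.0, -0.0]
ft_force: [-0.7, -0.1, -1.5]
width: 0.0616
grip_force: 25.0
-2.1550472466483432 [0.0036 0.0021 0.    ]
```

```bash
python3 -m crank '0 0 0.006 0 -1;0 0 0 0 0.6;0 0 0 0 1;0 0 0 0 1;0 0 0 0 1;0 0 0 0 1;0 0 -0.1 0 1;0 0 -0.25 0 1;0 0 -0.1 0 1;0.0487 -0.216 0 0 1'; python3 -m crank '0.0487 -0.216 0 0 1;0.0487 -0.216 0 0 1;0.0487 -0.216 0 0 1;0.0487 -0.216 0 0 1;0 0 0.1 -0.065 1;0 0 0.2 -0.065 1;0 0 0.15 -0.064 1;0 0 0 0 1;0 0 0 0 1;0 0 0 0 1'
python3 - <<'E'
from h import *
np.set_printoptions(suppress=True,precision=4)
s=read_state();M=R.from_quat(s['eef_rot']).as_matrix();print(s['ee_pos'],np.degrees(np.arctan2(M[1,1],M[0,1])),tooldelta(.4266,.0935))
E
```

```text
time: 17.2
ee_pos: [0.6022, 0.0467, 0.2016]
eef_rot: [0.721, 0.692, 0.003, 0.002]
ft_force: [-1.2, 0.7, -0.6]
width: 0.0871
grip_force: 0.0
time: 18.2
ee_pos: [0.4279, 0.0939, 0.1101]
eef_rot: [0.608, 0.794, 0.001, 0.001]
ft_force: [-0.3, 0.5, 0.4]
width: 0.0873
grip_force: 0.0
[0.4279 0.0939 0.1101] 15.158956071595881 [-0.0002 -0.007  -0.    ]
```

```bash
python3 -m crank '0 -0.007 0.1 0 1;0 0 0.2 0 1;0 0 0.15 0 1;0 0 0.07 0 1;0 0 0 0 1;0 0 0 0 1;0 0 0 0 -1;0 0 0 0 -1;0 0 0 0 -1;0 0 0 0 -1'; python3 -m crank '0 0 0 0 -1;0 0 -0.05 0 -1;0 0 -0.2 0 -1;0 0 -0.25 0 -1;0 0 -0.25 0.063 -1;0 0 -0.2 0.063 -1;0 0 0 0.064 -1;0 0 0 0 -1;0 0 0 0 -1'
python3 - <<'E'
from h import *
np.set_printoptions(suppress=True,precision=4)
s=read_state();M=R.from_quat(s['eef_rot']).as_matrix();print(s['ee_pos'],np.degrees(np.arctan2(M[1,1],M[0,1])),tooldelta(.6395,-.0145))
E
```

```text
time: 19.2
ee_pos: [0.4257, 0.0933, 0.0047]
eef_rot: [0.607, 0.795, 0.0, 0.0]
ft_force: [0.5, 0.1, -1.0]
width: 0.0628
grip_force: 0.9
time: 20.1
ee_pos: [0.4248, 0.0931, 0.1938]
eef_rot: [0.717, 0.697, -0.0, -0.0]
ft_force: [0.7, -0.4, -1.5]
width: 0.0618
grip_force: 25.0
[0.4248 0.0931 0.1938] -1.6260472824442256 [-0.5071  1.0886 -0.001 ]
```

```bash
python3 -m crank '-0.0845 0.1815 0 0.003 -1;-0.0845 0.1815 0 0 -1;-0.0845 0.1815 0 0 -1;-0.0845 0.1815 0 0 -1;-0.0845 0.1815 0 0 -1;-0.0845 0.1815 0 0 -1;0 0 0.1 0 -1;0 0 0.15 0 -1;0 0 0.1 0 -1;0 0 0.03 0 -1'; python3 -m crank '0 0 0 0 -1;0 0 0 0 -1;0 0 0.02 0 -1;0 0 0.015 0 -1;0 0 0.008 0 -1;0 0 0 0 -1;0 0 0 0 -1'
python3 - <<'E'
from h import *
np.set_printoptions(suppress=True,precision=4)
s=read_state();M=R.from_quat(s['eef_rot']).as_matrix();print(np.degrees(np.arctan2(M[1,1],M[0,1])),tooldelta(.6395,-.0145))
E
```

```text
time: 21.1
ee_pos: [0.6371, -0.0158, 0.1142]
eef_rot: [0.719, 0.695, -0.002, -0.002]
ft_force: [-0.3, -0.5, -1.6]
width: 0.0619
grip_force: 25.0
time: 21.8
ee_pos: [0.6395, -0.0158, 0.1098]
eef_rot: [0.72, 0.694, 0.0, 0.0]
ft_force: [0.5, 0.3, -1.2]
width: 0.062
grip_force: 25.0
-2.0671193877294893 [ 0.0065 -0.0004  0.    ]
```

```bash
python3 -m crank '0 0 0.012 0 -1;0 0 0 0 0.6;0 0 0 0 1;0 0 0 0 1;0 0 0 0 1;0 0 0 0 1;0 0 -0.1 0 1;0 0 -0.25 0 1;0 0 -0.1 0 1;-0.0815 -0.201 0 0 1'; python3 -m crank '-0.0815 -0.201 0 0 1;-0.0815 -0.201 0 0 1;-0.0815 -0.201 0 0 1;-0.0815 -0.201 0 0 1;0 0 0.1 0.063 1;0 0 0.2 0.063 1;0 0 0.15 0.064 1;0 0 0 0 1;0 0 0 0 1;0 0 0 0 1'
python3 - <<'E'
from h import *
np.set_printoptions(suppress=True,precision=4)
s=read_state();M=R.from_quat(s['eef_rot']).as_matrix();print(s['ee_pos'],np.degrees(np.arctan2(M[1,1],M[0,1])),tooldelta(.4356,-.09))
E
```

```text
time: 22.8
ee_pos: [0.6027, -0.0282, 0.2007]
eef_rot: [0.719, 0.695, 0.003, 0.002]
ft_force: [-0.8, -1.1, -0.4]
width: 0.0866
grip_force: 0.0
time: 23.8
ee_pos: [0.4369, -0.0901, 0.1091]
eef_rot: [0.814, 0.58, 0.001, 0.001]
ft_force: [0.3, 0.3, -0.6]
width: 0.0867
grip_force: 0.0
[ 0.4369 -0.0901  0.1091] -19.03463709589521 [-0.0016 -0.0061 -0.    ]
```

```bash
python3 -m crank '-0.002 -0.006 0.1 0 1;0 0 0.2 0 1;0 0 0.15 0 1;0 0 0.065 0 1;0 0 0 0 1;0 0 0 0 1;0 0 0 0 -1;0 0 0 0 -1;0 0 0 0 -1;0 0 0 0 -1'; python3 -m crank '0 0 0 0 -1;0 0 -0.05 0 -1;0 0 -0.2 0 -1;0 0 -0.25 0 -1;0 0 -0.25 -0.063 -1;0 0 -0.2 -0.063 -1;0 0 0 -0.064 -1;0 0 0 0 -1;0 0 0 0 -1'
python3 - <<'E'
from h import *
np.set_printoptions(suppress=True,precision=4)
s=read_state();M=R.from_quat(s['eef_rot']).as_matrix();print(s['ee_pos'],np.degrees(np.arctan2(M[1,1],M[0,1])),tooldelta(.6379,-.0665))
E
```

```text
time: 24.8
ee_pos: [0.4346, -0.09, 0.0047]
eef_rot: [0.815, 0.58, 0.0, 0.0]
ft_force: [-1.3, -0.0, 0.0]
width: 0.063
grip_force: 0.3
time: 25.7
ee_pos: [0.4338, -0.0899, 0.1939]
eef_rot: [0.721, 0.693, -0.0, -0.0]
ft_force: [0.0, -0.8, -0.7]
width: 0.0619
grip_force: 25.0
[ 0.4338 -0.0899  0.1939] -2.234829979675885 [ 0.1566  1.0152 -0.001 ]
```

```bash
python3 -m crank '0.0313 0.203 0 0 -1;0.0313 0.203 0 -0.003 -1;0.0313 0.203 0 0 -1;0.0313 0.203 0 0 -1;0.0313 0.203 0 0 -1;0 0 0.1 0 -1;0 0 0.15 0 -1;0 0 0.1 0 -1;0 0 0.03 0 -1;0 0 0 0 -1'; python3 -m crank '0 0 0 0 -1;0 0 0.02 0 -1;0 0 0.015 0 -1;0 0 0.008 0 -1;0 0 0 0 -1;0 0 0 0 -1'
python3 - <<'E'
from h import *
np.set_printoptions(suppress=True,precision=4)
s=read_state();M=R.from_quat(s['eef_rot']).as_matrix();print(np.degrees(np.arctan2(M[1,1],M[0,1])),tooldelta(.6379,-.0665))
E
```

```text
time: 26.7
ee_pos: [0.6374, -0.0654, 0.1168]
eef_rot: [0.719, 0.695, -0.001, -0.001]
ft_force: [0.8, 0.3, -0.3]
width: 0.0622
grip_force: 25.0
time: 27.3
ee_pos: [0.6384, -0.0655, 0.1098]
eef_rot: [0.718, 0.696, 0.0, 0.0]
ft_force: [0.3, -0.2, -0.9]
width: 0.0615
grip_force: 25.0
-1.8034338406112769 [-0.0053 -0.0023 -0.    ]
```

```bash
python3 -m crank '0 0 0.012 0 -1;0 0 0 0 0.6;0 0 0 0 1;0 0 0 0 1;0 0 0 0 1;0 0 0 0 1;0 0 -0.1 0 1;0 0 -0.25 0 1;0 0 -0.1 0 1;-0.1773 -0.1368 0 0 1'; python3 -m crank '-0.1773 -0.1368 0 0 1;-0.1773 -0.1368 0 0 1;-0.1773 -0.1368 0 0 1;-0.1773 -0.1368 0 0 1;-0.1773 -0.1368 0 0 1;0 0 0.1 0.06 1;0 0 0.15 0.06 1;0 0 0 0 1;0 0 0 0 1;0 0 0 0 1'
python3 - <<'E'
from h import *
np.set_printoptions(suppress=True,precision=4)
s=read_state();M=R.from_quat(s['eef_rot']).as_matrix();print(s['ee_pos'],np.degrees(np.arctan2(M[1,1],M[0,1])),tooldelta(.4677,-.273))
c=cam('wrist');np.savez('w5.npz',R=c['R'],t=c['t'],K=c['K']);cv2.imwrite('pics/w5.png',c['img'])
c=cam('side');hsv=cv2.cvtColor(c['img'],40);m=cv2.inRange(hsv,(8,130,90),(20,255,255));n,_,st,ce=cv2.connectedComponentsWithStats(m)
print([(st[i,4],ce[i].round()) for i in range(1,n) if st[i,4]>25])
E
```

```text
time: 28.3
ee_pos: [0.6137, -0.0945, 0.2011]
eef_rot: [0.715, 0.699, 0.004, 0.002]
ft_force: [-0.4, -0.2, -0.4]
width: 0.0872
grip_force: 0.0
time: 29.3
ee_pos: [0.4685, -0.2731, 0.1488]
eef_rot: [0.78, 0.626, 0.0, 0.001]
ft_force: [1.0, -0.3, 0.3]
width: 0.0867
grip_force: 0.0
[ 0.4685 -0.2731  0.1488] -12.44408765904368 [-0.0005 -0.0039 -0.    ]
[(np.int32(885), array([251., 123.])), (np.int32(6995), array([ 80., 231.])), (np.int32(48), array([290., 161.])), (np.int32(56), array([282., 168.])), (np.int32(35), array([372., 174.])), (np.int32(64), array([272., 176.])), (np.int32(27), array([624., 186.]))]
```

View pics/w5.png

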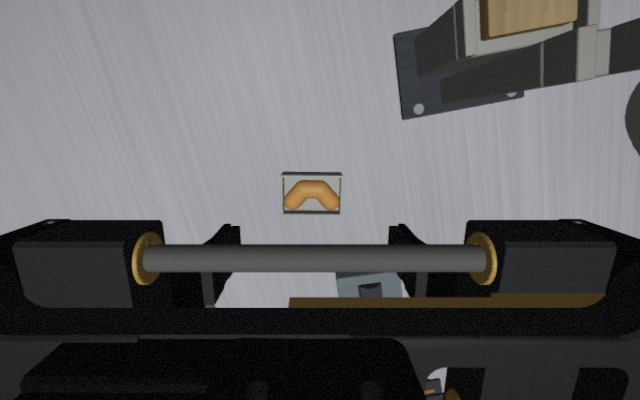

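The last tin sits square between the fingers at (312,193), and the three placed ones are seen in the side view. Now I pick it up.

```bash
python3 -m crank '0 -0.004 0.2 0 1;0 0 0.2 0 1;0 0 0.2 0 1;0 0 0.115 0 1;0 0 0 0 1;0 0 0 0 1;0 0 0 0 -1;0 0 0 0 -1;0 0 0 0 -1;0 0 0 0 -1'; python3 -m crank '0 0 0 0 -1;0 0 -0.05 0 -1;0 0 -0.2 0 -1;0 0 -0.25 0 -1;0 0 -0.25 -0.06 -1;0 0 -0.2 -0.058 -1;0 0 0 0 -1;0 0 0 0 -1'
python3 - <<'E'
from h import *
np.set_printoptions(suppress=True,precision=4)
s=read_state();M=R.from_quat(s['eef_rot']).as_matrix();print(s['ee_pos'],np.degrees(np.arctan2(M[1,1],M[0,1])),tooldelta(.6362,-.1185))
E
```

```text
time: 30.4
ee_pos: [0.4669, -0.2728, 0.0047]
eef_rot: [0.78, 0.625, 0.0, 0.0]
ft_force: [-2.0, -0.3, 0.3]
width: 0.0628
grip_force: 0.4
time: 31.2
ee_pos: [0.467, -0.273, 0.1954]
eef_rot: [0.719, 0.694, 0.0, 0.001]
ft_force: [-0.2, 0.2, -2.2]
width: 0.0619
grip_force: 25.0
[ 0.467  -0.273   0.1954] -2.0255168405674344 [0.8017 0.8183 0.0009]
```

```bash
python3 -m crank '0.1603 0.1637 0 0 -1;0.1603 0.1637 0 0 -1;0.1603 0.1637 0 0 -1;0.1603 0.1637 0 0 -1;0.1603 0.1637 0 0 -1;0 0 0.1 0 -1;0 0 0.15 0 -1;0 0 0.1 0 -1;0 0 0.03 0 -1;0 0 0 0 -1'; python3 -m crank '0 0 0 0 -1;0 0 0.02 0 -1;0 0 0.015 0 -1;0 0 0.012 0 -1;0 0 0 0 -1;0 0 0 0 -1'
python3 - <<'E'
from h import *
np.set_printoptions(suppress=True,precision=4)
s=read_state();M=R.from_quat(s['eef_rot']).as_matrix();print(np.degrees(np.arctan2(M[1,1],M[0,1])),tooldelta(.6362,-.1185))
E
```

```text
time: 32.2
ee_pos: [0.6348, -0.1181, 0.1166]
eef_rot: [0.719, 0.695, -0.001, -0.001]
ft_force: [-0.3, -0.2, -0.8]
width: 0.0616
grip_force: 25.0
time: 32.8
ee_pos: [0.6359, -0.1182, 0.109]
eef_rot: [0.719, 0.695, 0.0, 0.0]
ft_force: [0.8, -0.1, -1.2]
width: 0.0616
grip_force: 25.0
-1.9749208076228004 [-0.0014  0.0013  0.    ]
```

```bash
python3 -m crank '0 0 0.008 0 -1;0 0 0 0 0.6;0 0 0 0 1;0 0 0 0 1;0 0 0 0 1;0 0 0 0 1;0 0 -0.1 0 1;0 0 -0.25 0 1;0 0 -0.25 0 1;0 0 -0.15 0 1'; python3 -m crank '0.206 -0.095 0 0 1;0.206 -0.095 0 0 1;0.206 -0.095 0 0 1;0.206 -0.095 0 0 1;0.206 -0.095 0 0 1;0.206 -0.095 0 0 1;0.206 -0.095 0 0 1;0.206 -0.095 0 0 1;0.206 -0.095 0 0 1;0.206 -0.095 0 0 1'; python3 -m crank '0 0 0 -0.095 1;0 0 0 -0.095 1;0 0 0 -0.095 1;0 0 0 -0.095 1;0 0 0 -0.095 1;0 0 0 -0.095 1;0 0 0 -0.095 1;0 0 0 -0.095 1;0 0 0 -0.095 1;0 0 0 -0.095 1'; python3 -m crank '0 0 0 0 1;0 0 0 0 1;0 0 0 0 1'
python3 - <<'E'
from h import *
c=cam('wrist');np.savez('w6.npz',R=c['R'],t=c['t'],K=c['K']);s=cam('scene')
a=c['img'];b=cv2.resize(s['img'][180:360,240:440],(600,540))[:, :]
cv2.imwrite('pics/w6.png',a)
o=np.zeros((600,800,3),np.uint8);o[:300,:480]=cv2.resize(a,(480,300),interpolation=3);o[300:,:400]=cv2.resize(s['img'][120:330,240:520],(400,300),interpolation=2);
d=cam('side');o[300:,400:]=cv2.resize(d['img'][90:240,200:400],(400,300),interpolation=2)
cv2.imwrite('pics/m6.png',o)
E
```

```text
time: 33.8
ee_pos: [0.6368, -0.1184, 0.2619]
eef_rot: [0.719, 0.695, 0.002, 0.002]
ft_force: [-0.2, 0.7, 0.1]
width: 0.0869
grip_force: 0.0
time: 34.8
ee_pos: [0.4594, 0.3016, 0.2577]
eef_rot: [0.719, 0.695, 0.0, 0.0]
ft_force: [-0.1, -0.3, 0.1]
width: 0.0867
grip_force: 0.0
time: 35.8
ee_pos: [0.4603, 0.3, 0.2574]
eef_rot: [0.053, 0.999, 0.0, 0.0]
ft_force: [-0.3, -0.5, -0.1]
width: 0.0874
grip_force: 0.0
time: 36.1
ee_pos: [0.4603, 0.3001, 0.2574]
eef_rot: [0.058, 0.998, 0.0, 0.0]
ft_force: [0.1, 0.6, -0.0]
width: 0.0867
grip_force: 0.0
```

View pics/m6.png

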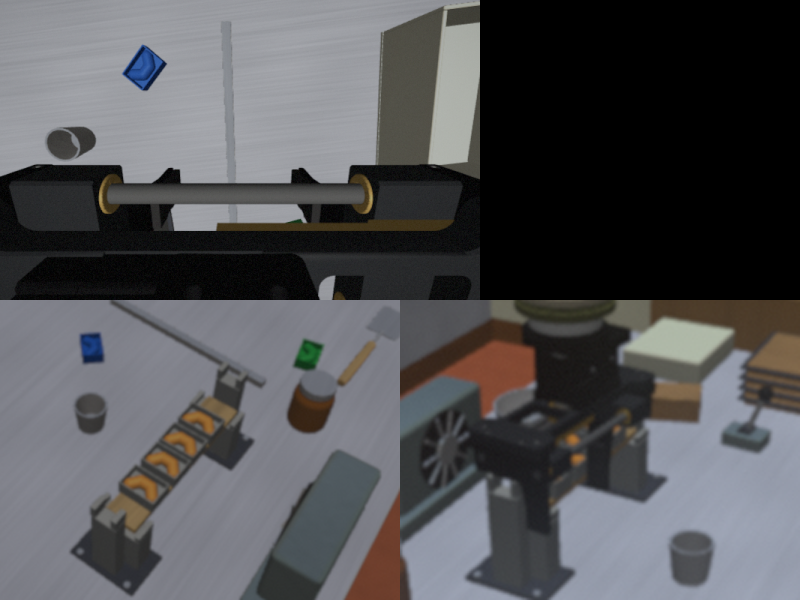

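All four tins stand on the board, and the bar is unobstructed: its near end is at wrist (301,29), running down to (311,293), and its far end is at scene (424,177).

Run:
```python
from h import *
np.set_printoptions(suppress=True,precision=4)
c=dict(np.load('w6.npz'));g=cv2.GaussianBlur(cv2.imread('pics/w6.png',0),(3,5),0).astype(float)
pts=[]
for v in range(40,215,15):
    r=g[v-3:v+4,285:330].mean(0);d=np.diff(r);w=[(d[i]-d[j],i,j) for i in range(44) for j in range(i) if 7<=i-j<=15]
    s,i,j=max(w);pts.append((285.5+i,285.5+j,v)) 
print([(p[1],p[0]) for p in pts])
C=np.array([toz(c,((p[0]+p[1])/2,p[2]),.016)[:2] for p in pts]);W=np.array([np.linalg.norm(toz(c,(p[0],p[2]),.016)-toz(c,(p[1],p[2]),.016)) for p in pts])
print(W)
f=np.polyfit(C[:,0],C[:,1],1);print('res',C[:,1]-np.polyval(f,C[:,0]),'deg',np.degrees(np.arctan(f[0])))
col=g[15:45,300:304].mean(1);print(col.round())
ne=toz(c,(302,29),.016);d=np.array([1,f[0]])/np.hypot(1,f[0]);ctr=np.array([ne[0],np.polyval(f,ne[0])])+d*.19
s=cam('scene');print('near',ne,'ctr',ctr,'far proj scene',proj(s,[*(ctr+d*.19),.016]),'near',proj(s,[*(ctr-d*.19),.016]));print(toz(s,(424,177),.016))
print(tooldelta(*ctr))
M=R.from_quat(read_state()['eef_rot']).as_matrix();print(np.degrees(np.arctan2(M[1,0],M[0,0])))
```

```text
[(293.5, 308.5), (295.5, 307.5), (296.5, 309.5), (295.5, 309.5), (297.5, 310.5), (297.5, 309.5), (298.5, 311.5), (299.5, 310.5), (299.5, 312.5), (300.5, 311.5), (301.5, 313.5), (301.5, 312.5)]
[0.0187 0.0152 0.0166 0.0181 0.017  0.0159 0.0174 0.0149 0.0179 0.0153
 0.0169 0.0157]
res [-0.0003 -0.0003  0.0008 -0.0005  0.0007 -0.0007  0.0005 -0.0003  0.0003
 -0.0005  0.0009 -0.0007] deg -4.939920135752489
[156. 154. 153. 153. 155. 156. 155. 154. 154. 154. 154. 152. 147. 142.
 137. 135. 135. 134. 134. 134. 135. 135. 135. 135. 135. 134. 135. 135.
 135. 136.]
near [0.2786 0.3065 0.016 ] ctr [0.4679 0.2887] far proj scene [425.7474 176.9501] near [318.9413 117.4409]
[0.6535 0.2694 0.016 ]
[-0.0448 -0.0524  0.    ]
173.452861936689
```

```bash
python3 -m crank '-0.045 -0.052 0.15 0 1;0 0 0.2 -0.018 1;0 0 0.25 0 0.2;0 0 0.25 0 0.2;0 0 0.25 0 0.2;0 0 0.15 0 0.2;0 0 0.018 0 0.2;0 0 0 0 0.2;0 0 0 0 0.2' 50; python3 -m crank '0 0 0 0 -1;0 0 0 0 -1;0 0 0 0 -1;0 0 0 0 -1;0 0 0 0 -1;0 0 0 0 -1;0 0 0 0 -1;0 0 0 0 -1'
```

```text
time: 37.2
ee_pos: [0.4683, 0.2889, 0.0043]
eef_rot: [0.043, 0.999, 0.0, 0.0]
ft_force: [-0.4, 0.8, 0.4]
width: 0.053
grip_force: 0.0
time: 38.0
ee_pos: [0.4681, 0.2887, 0.0038]
eef_rot: [0.042, 0.999, 0.0, 0.0]
ft_force: [0.1, -1.2, 1.4]
width: 0.0153
grip_force: 50.0
```

```bash
python3 -m crank '0 0 -0.04 0 -1;0 0 -0.16 0 -1;0 0 -0.22 0 -1;0 0 -0.22 0 -1;0 0 -0.22 0 -1;0 0 -0.22 0 -1;0 0 -0.2 0 -1;0 0 0 0 -1;-0.1235 -0.196 0 0 -1;-0.1235 -0.196 0 0 -1'; python3 -m crank '-0.1235 -0.196 0 0 -1;-0.1235 -0.196 0 0 -1;-0.1235 -0.196 0 0 -1;-0.1235 -0.196 0 0 -1;-0.1235 -0.196 0 0 -1;-0.1235 -0.196 0 0 -1;0 0 0 0.088 -1;0 0 0 0.088 -1;0 0 0 0.088 -1;0 0 0 0.088 -1'; python3 -m crank '0 0 0 0.088 -1;0 0 0 0.088 -1;0 0 0 0.088 -1;0 0 0 0.088 -1;0 0 0 0.088 -1;0 0 0 0.088 -1;0 0 0 0.088 -1;0 0 0 0 -1;0 0 0 0 -1;0 0 0 0 -1'
python3 - <<'E'
from ax import *
np.set_printoptions(suppress=True,precision=4)
s=read_state();M=R.from_quat(s['eef_rot']).as_matrix();print(s['ee_pos'],np.degrees(np.arctan2(M[1,1],M[0,1])),tooldelta(.6387,-.0405))
c=cam('scene');o=np.zeros((600,800,3),np.uint8);o[:360,:]=cv2.resize(c['img'][100:280,200:600],(800,360),interpolation=2)
w=cam('wrist');np.savez('w7.npz',R=w['R'],t=w['t'],K=w['K']);cv2.imwrite('pics/w7.png',w['img']);o[360:,:384]=cv2.resize(w['img'],(384,240),interpolation=3)
d=cam('side');o[360:,384:784]=cv2.resize(d['img'][60:240,150:450],(400,240),interpolation=2)
cv2.imwrite('pics/m7.png',o)
for n,x in(('scene',c),('side',d)): print(n,[proj(x,s['ee_pos']+M[:,0]*k+np.array([0,0,.006])).round(0) for k in(-.19,.19)])
E
```

```text
time: 39.0
ee_pos: [0.5101, 0.2064, 0.2593]
eef_rot: [0.041, 0.999, -0.0, -0.0]
ft_force: [1.1, -0.8, -2.6]
width: 0.0159
grip_force: 50.0
time: 40.0
ee_pos: [0.6378, -0.0404, 0.2584]
eef_rot: [0.316, 0.949, -0.0, -0.001]
ft_force: [0.4, -0.4, -3.4]
width: 0.0154
grip_force: 50.0
time: 41.0
ee_pos: [0.6381, -0.0404, 0.2593]
eef_rot: [0.718, 0.696, -0.0, -0.0]
ft_force: [-0.1, 0.0, -3.1]
width: 0.0153
grip_force: 50.0
[ 0.6381 -0.0404  0.2593] -1.788657386895468 [-0.0004  0.0028 -0.    ]
scene [array([307., 245.]), array([416., 129.])]
side [array([318.,  92.]), array([244., 141.])]
```

View pics/m7.png

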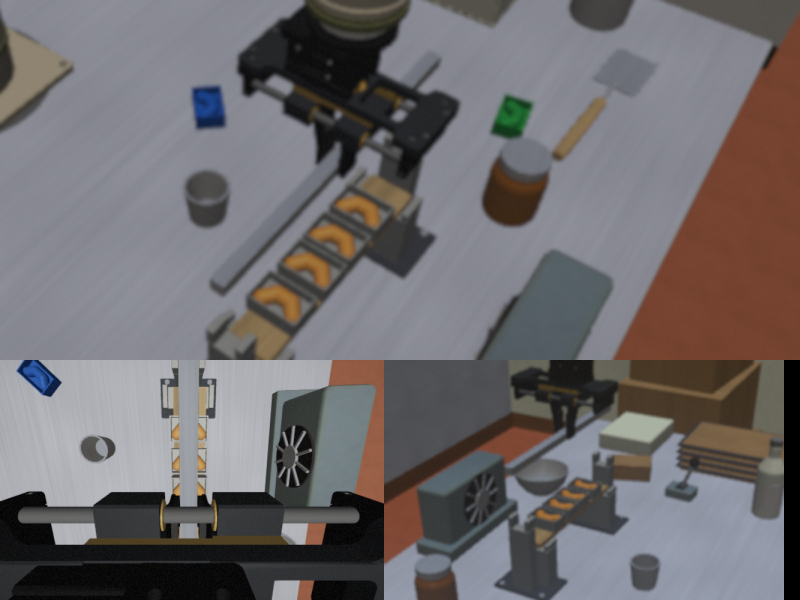

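The held bar is centred and level, with ends at scene (417,129) and (309,242) as predicted. I do a quick fork cross-check before lowering.

Run:
```python
from h import *
np.set_printoptions(suppress=True,precision=4)
c1=dict(np.load('w1.npz'));s0=R.from_quat([7.07099825e-01,7.07113366e-01,-5.18433507e-04,-5.06108083e-04]).as_matrix()
s1=R.from_quat([.706,.708,0,0]).as_matrix();c0=dict(K=c1['K'],R=s0@s1.T@c1['R'],t=np.array([0.62553668,0.06637589,0.38368532]))
for c,l in((c0,[(321.5,32),(357,33)]),(c1,[(307.3,168),(334.5,169)])):
    print(*[toz(c,u,.14)[:2] for u in l])
print([ (np.array([.6387,-.0405])+s*np.array([.0325,.9995])).round(4) for s in(.164,-.164)])
```

```text
[0.6312 0.1346] [0.6578 0.1339]
[ 0.6198 -0.1943] [ 0.6461 -0.1953]
[array([0.644 , 0.1234]), array([ 0.6334, -0.2044])]
```

```bash
python3 -m crank '0 0.003 0.15 0 -1;0 0 0.15 0 -1;0 0 0.1 0 -1;0 0 0.05 0 -1;0 0 0.04 0 -1;0 0 0.03 0 -1;0 0 0.02 0 -1;0 0 0 0 -1;0 0 0 0 -1;0 0 0 0 -1'; python3 -m crank '0 0 0.015 0 -1;0 0 0.01 0 -1;0 0 0.01 0 -1;0 0 0 0 -1;0 0 0 0 -1'
```

```text
time: 42.15
ee_pos: [0.6393, -0.0405, 0.1523]
eef_rot: [0.719, 0.695, 0.0, 0.0]
ft_force: [1.3, -0.7, -2.9]
width: 0.0153
grip_force: 50.0
time: 42.65
ee_pos: [0.6389, -0.0405, 0.1447]
eef_rot: [0.719, 0.695, -0.0, -0.0]
ft_force: [-0.0, 0.4, -2.5]
width: 0.0156
grip_force: 50.0
```

```bash
python3 -m crank '0 0 0.003 0 -1;0 0 0 0 -1;0 0 0 0 -0.2;0 0 0 0 0.2;0 0 0 0 0.2;0 0 0 0 0.2;0 0 0 0 0.2;0 0 -0.1 0 0.2;0 0 -0.2 0 0.2;0 0 -0.25 0 0.2'; python3 -m crank '-0.02 0 -0.25 0 0.2;-0.25 0 0 0 -1;-0.25 0 0 0 -1;-0.25 0 0 0 -1;-0.25 0 0 0 -1;-0.25 0 0 0 -1;0 0 0 0 -1;0 0 0 0 -1;0 0 0 0 -1'
python3 - <<'E'
from h import *
np.set_printoptions(suppress=True,precision=4)
s=read_state();print(s['ee_pos'],s['width'],R.from_quat(s['eef_rot']).as_matrix())
o=np.zeros((600,800,3),np.uint8)
c=cam('scene');o[:320,:480]=cv2.resize(c['img'][140:350,170:485],(480,320),interpolation=2)
d=cam('side');o[:320,480:]=cv2.resize(d['img'][110:250,240:400],(320,280),interpolation=2).repeat(1,0) if 0 else cv2.copyMakeBorder(cv2.resize(d['img'][110:250,240:400],(320,280),interpolation=2),0,40,0,0,0)
w=cam('wrist');np.savez('w8.npz',R=w['R'],t=w['t'],K=w['K']);o[320:,:448]=cv2.resize(w['img'],(448,280),interpolation=3)
t=c['img'][280:370,160:270];o[320:,456:798]=cv2.resize(t,(342,280),interpolation=2)
cv2.imwrite('pics/m8.png',o);cv2.imwrite('pics/w8.png',w['img']);cv2.imwrite('pics/scene8.png',c['img']);cv2.imwrite('pics/side8.png',d['img'])
E
```

```text
time: 43.65
ee_pos: [0.6378, -0.0405, 0.2536]
eef_rot: [0.719, 0.695, -0.001, -0.001]
ft_force: [1.2, 0.5, -0.1]
width: 0.0522
grip_force: 0.0
time: 44.55
ee_pos: [0.6307, -0.293, 0.304]
eef_rot: [0.719, 0.695, 0.0, -0.0]
ft_force: [0.6, 0.6, -0.3]
width: 0.0017
grip_force: 0.0
[ 0.6307 -0.293   0.304 ] 0.0016814609788968528 [[ 0.0329  0.9995  0.0004]
 [ 0.9995 -0.0329  0.0009]
 [ 0.0009  0.0004 -1.    ]]
```

View pics/m8.png

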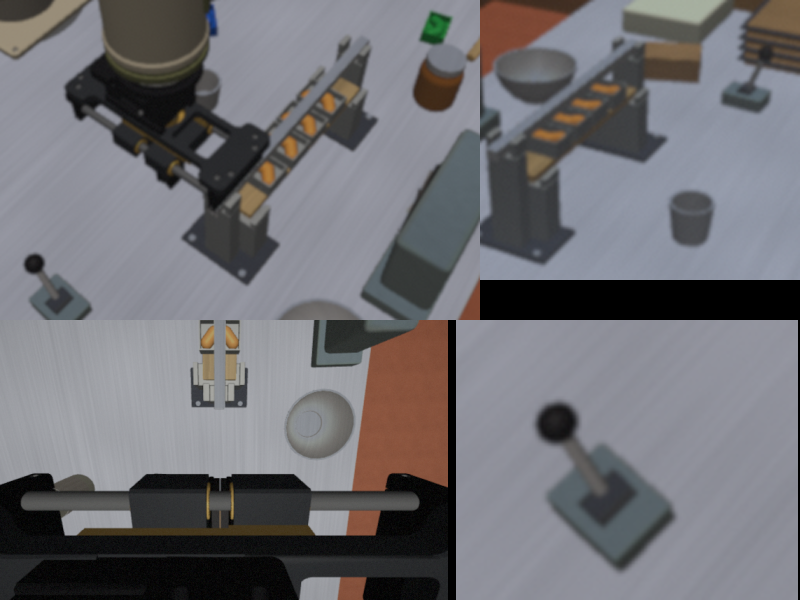

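The bar lies in both forks over the upright tins. The lever's knob is at scene (192.5,313) and side (382.5,136.5). I triangulate it.

Run:
```python
from h import *
np.set_printoptions(suppress=True,precision=4)
s=cam('scene');d=cam('side')
def knob(c,n,u,v):
    g=cv2.cvtColor(c['img'],6)[int(v)-10:int(v)+11,int(u)-10:int(u)+11];m=(g<45).astype(np.uint8);k,_,st,ce=cv2.connectedComponentsWithStats(m)
    i=min(range(1,k),key=lambda i:np.hypot(*(ce[i]-10)));print(n,st[i],ce[i]);return ce[i]+[int(u)-10,int(v)-10]
a=knob(s,'sc',192,313);b=knob(d,'sd',382,136)
P=lambda c:c['K']@np.hstack([c['R'].T,-(c['R'].T@c['t'])[:,None]])
for p,q in((a,b),((602,490),None)):
    if q is None:continue
    X=cv2.triangulatePoints(P(s),P(d),np.array(p,float).reshape(2,1),np.array(q,float).reshape(2,1));X=(X[:3]/X[3]).ravel();print(a,b,X,proj(s,X),proj(d,X))
# base corners at top of block, crop px -> scene px
f=lambda u,v:(160+(u-456)*110/342,280+(v-320)*90/280)
for z in(.02,.03):print(z,[toz(s,f(*q),z)[:2] for q in((603,444),(548,494),(620,563),(673,511),(600,488))])
print(tooldelta(.46,-.39))
```

```text
sc [  5   5  11  11 101] [10.0693  9.9406]
sd [ 7  8  7  7 33] [10.3636 10.8182]
[192.0693 312.9406] [382.3636 136.8182] [ 0.4757 -0.3949  0.0935] [192.3937 313.0681] [382.5434 136.7619]
0.02 [array([ 0.4736, -0.3708]), array([ 0.4693, -0.4171]), array([ 0.5399, -0.423 ]), array([ 0.5438, -0.378 ]), array([ 0.494 , -0.3943])]
0.03 [array([ 0.4784, -0.3732]), array([ 0.4741, -0.419 ]), array([ 0.544 , -0.4247]), array([ 0.5479, -0.3803]), array([ 0.4986, -0.3965])]
[-0.5117 -0.8363 -0.0005]
```

Run:
```python
from h import *
np.set_printoptions(suppress=True,precision=4)
s=cam('scene');d=cam('side');P=lambda c:c['K']@np.hstack([c['R'].T,-(c['R'].T@c['t'])[:,None]])
for p,q in(((114,243),(444,127)),((138,288),(437,172))):
    X=cv2.triangulatePoints(P(s),P(d),np.array(p,float).reshape(2,1),np.array(q,float).reshape(2,1));X=(X[:3]/X[3]).ravel();print(X,proj(s,X),proj(d,X))
print(tooldelta(.42,-.397))
```

```text
[ 0.285  -0.3949  0.1658] [116.0983 244.285 ] [445.2851 126.2986]
[ 0.2881 -0.4024  0.0062] [138.1381 288.0714] [437.0895 171.9606]
[-0.5516 -1.0341 -0.0004]
```

```bash
python3 -m crank '-0.11 -0.19 0 0 -1;-0.11 -0.19 0 0 -1;-0.11 -0.19 0 0 -1;-0.11 -0.19 0 0 -1;-0.11 -0.19 0 0 -1;0 0 0 0 -1;0 0 0.2 0 -1;0 0 0.2 0 -1;0 0 0.2 0 -1;0 0 0 0 -1' 20; python3 -m crank '0 0 0.2 0 -1;0 0 0.2 0 -1;0 0 0.13 0 -1;0 0 0 0 -1;0 0 0 0 -1;0 0 0 0 -1'
```

```text
time: 45.9
ee_pos: [0.4346, -0.3953, 0.1788]
eef_rot: [0.719, 0.695, -0.001, -0.004]
ft_force: [0.6, 0.6, -0.9]
width: 0.0004
grip_force: 0.0
time: 46.5
ee_pos: [0.438, -0.3988, 0.0808]
eef_rot: [0.719, 0.695, 0.0, 0.002]
ft_force: [-0.1, -0.1, 0.0]
width: 0.0007
grip_force: 0.0
```

```bash
python3 -m crank '0 0.06 0 0 -1;0 0.06 0 0 -1;0 0.06 0 0 -1;0 0.06 0 0 -1;0 0 0 0 -1;0 0 0 0 -1'; python3 -m crank '0 0.06 0 0 -1;0 0.05 0 0 -1;0 0.04 0 0 -1;0 0 0 0 -1;0 0 0 0 -1'
python3 - <<'E'
from h import *
s=cam('scene');g=cv2.cvtColor(s['img'],6)[280:370,160:290];k,_,st,ce=cv2.connectedComponentsWithStats((g<45).astype(np.uint8))
print([(st[i,4],(ce[i]+[160,280]).round(1)) for i in range(1,k) if st[i,4]>40])
for a in(0,.5,.8,.9,1.):
    t=a-.5;print(a,proj(s,[.514+.08*np.sin(t),-.397,.0235+.08*np.cos(t)]).round(1))
E
```

```text
time: 47.1
ee_pos: [0.4847, -0.3991, 0.0775]
eef_rot: [0.719, 0.695, -0.0, -0.0]
ft_force: [0.2, -0.9, -1.3]
width: 0.0005
grip_force: 0.0
time: 47.6
ee_pos: [0.5147, -0.4003, 0.0778]
eef_rot: [0.719, 0.695, 0.0, -0.0]
ft_force: [-0.3, 0.6, -0.3]
width: 0.0001
grip_force: 0.0
[(np.int32(2373), array([208.5, 318.7]))]
0 [191.5 313.8]
0.5 [204.9 322.4]
0.8 [214.3 330.1]
0.9 [217.5 333. ]
1.0 [220.6 335.9]
```

```bash
for i in 1; do python3 -m crank '0 0.04 0 0 -1;0 0 0 0 -1;0 0 0 0 -1'; done; python3 -m crank '0 0.03 0 0 -1;0 0 0 0 -1;0 0 0 0 -1'
python3 - <<'E'
from h import *
for n,(u,v) in(('scene',(221,336)),('side',(360,142))):
    c=cam(n);g=cv2.cvtColor(c['img'],6);k,_,st,ce=cv2.connectedComponentsWithStats((g[v-40:v+40,u-40:u+40]<45).astype(np.uint8))
    print(n,[(st[i,4],(ce[i]+[u-40,v-40]).round(1)) for i in range(1,k) if st[i,4]>20])
    for a in(0,.8,1.):
        t=a-.5;print(a,proj(c,[.514+.08*np.sin(t),-.397,.0235+.08*np.cos(t)]).round(1))
E
```

```text
time: 47.95
ee_pos: [0.521, -0.4013, 0.0778]
eef_rot: [0.72, 0.694, -0.001, -0.001]
ft_force: [-7.1, -0.1, 2.9]
width: 0.0005
grip_force: 3.5
time: 48.25
ee_pos: [0.5216, -0.4018, 0.0773]
eef_rot: [0.721, 0.693, -0.003, -0.005]
ft_force: [-27.8, 7.0, 15.5]
width: 0.0007
grip_force: 14.9
scene [(np.int32(2160), array([213.5, 323.8]))]
0 [191.5 313.8]
0.8 [214.3 330.1]
1.0 [220.6 335.9]
side [(np.int32(565), array([375.3, 109. ])), (np.int32(256), array([368.8, 125.2]))]
0 [382.8 136.5]
0.8 [364.7 131.2]
1.0 [360.4 132.1]
```

Force rose to 28 N at x=0.5216, which matches the expected end stop. I back off, rise clear and verify.

```bash
python3 -m crank '0 -0.1 0 0 -1;0 -0.2 0 0 -1;0 -0.1 0 0 -1;0 0 -0.2 0 -1;0 0 -0.25 0 -1;0 0 -0.25 0 -1;0 0 -0.25 0 -1;0 0 0 0 -1;0 0 0 0 -1'
python3 - <<'E'
from h import *
np.set_printoptions(suppress=True,precision=4)
L={}
for n,(u,v) in(('scene',(221,336)),('side',(360,135))):
    c=cam(n);g=cv2.cvtColor(c['img'],6);k,_,st,ce=cv2.connectedComponentsWithStats((g[v-18:v+18,u-18:u+18]<45).astype(np.uint8))
    print(n,[(st[i].tolist(),(ce[i]+[u-18,v-18]).round(1)) for i in range(1,k) if st[i,4]>15])
    # bridge: placed-state colour check vs. after-bar pictures
    ref=cv2.imread(f'pics/{n}8.png');x=(slice(150,340),slice(330,420)) if n=='scene' else (slice(120,250),slice(240,335))
    D=cv2.absdiff(ref,c['img'])[x].max(2);print('changed px',int((D>40).sum()))
    ct=toz(c,(346,211),.055) if n=='side' else toz(c,(303,191),.055);hsv=cv2.cvtColor(c['img'],40)
    m=cv2.inRange(hsv,(8,130,90),(20,255,255));k,_,st,ce=cv2.connectedComponentsWithStats(m)
    print('orange',[ (st[i,4],ce[i].round()) for i in range(1,k) if 20<st[i,4]<300])
E
```

```text
time: 49.25
ee_pos: [0.4492, -0.3985, 0.2695]
eef_rot: [0.719, 0.695, 0.0, 0.002]
ft_force: [0.0, -0.3, -0.6]
width: 0.0009
grip_force: 0.0
scene [([5, 11, 14, 13, 136], array([214.8, 334.8]))]
changed px 375
orange [(np.int32(31), array([479.,  61.])), (np.int32(73), array([385., 206.])), (np.int32(81), array([372., 221.])), (np.int32(89), array([360., 236.])), (np.int32(95), array([345., 253.]))]
side []
changed px 0
orange [(np.int32(30), array([302., 154.])), (np.int32(33), array([293., 161.])), (np.int32(40), array([284., 169.])), (np.int32(46), array([274., 177.])), (np.int32(25), array([623., 186.]))]
```

Run:
```python
from h import *
np.set_printoptions(suppress=True,precision=4,linewidth=200)
s=cam('scene');d=cam('side')
print(cv2.cvtColor(s['img'],6)[324:348,203:228]);print(cv2.cvtColor(d['img'],6)[118:165,350:386:2])
```

```text
[[ 91  89  89  90  90  91  92  92  94 102 111 123 132 135 135 134 133 132 132 132 132 133 133 134 135]
 [ 90  88  88  88  90  89  91  90  90  92  98 111 123 131 133 133 132 131 131 132 132 133 134 135 135]
 [ 89  89  89  89  89  90  89  89  89  90  92  96 106 117 127 131 131 132 131 132 133 133 134 135 135]
 [ 90  89  89  89  90  88  84  81  84  86  85  83  82  91 107 118 125 129 131 133 133 134 135 135 135]
 [ 90  90  90  89  88  82  74  68  70  72  71  64  54  57  72  90 104 115 128 132 134 135 135 135 134]
 [ 90  90  89  88  83  73  62  53  49  49  46  39  31  28  37  50  66  89 114 129 134 135 135 134 135]
 [ 90  90  88  83  74  62  51  42  33  29  27  24  23  22  24  24  34  58  89 117 131 134 134 134 135]
 [ 90  89  83  74  62  52  45  36  24  21  23  25  25  25  23  20  21  34  63 100 127 133 135 136 136]
 [ 88  84  74  62  53  48  40  29  23  25  26  29  31  28  23  22  21  25  47  85 119 131 135 136 136]
 [ 84  73  62  53  50  45  34  27  23  26  28  33  35  30  27  24  21  21  36  68 102 123 132 135 134]
 [ 74  61  53  52  50  44  31  23  22  26  29  34  34  31  28  23  20 
[... 4198 characters left out ...]
 58  70  94 101 106 115]
 [145 148 148 149 149 130  89  91  97  86  72  64  64  83  97  99  98  99]
 [146 148 149 149 149 122  74  77  86  87  87  80  78  93  99  99  93  91]
 [146 148 149 149 150 118  66  67  73  77  84  86  90  96  99  99  81  89]
 [146 148 148 149 149 116  64  62  63  66  72  75  87  92  98  93  69  91]
 [146 147 148 149 148 114  65  62  64  63  63  67  71  79  87  81  62  95]
 [146 148 148 149 146 120  76  69  65  63  63  63  64  65  73  67  63 110]
 [146 147 147 148 146 132 105  89  76  69  63  63  62  63  63  61  76 125]
 [146 148 148 147 146 144 134 121 106  88  74  69  62  63  63  63 100 139]
 [147 147 148 146 146 147 145 141 135 119 103  88  74  68  66  78 123 146]]
```

Run:
```python
from h import *
s=cam('scene');d=cam('side');P=lambda c:c['K']@np.hstack([c['R'].T,-(c['R'].T@c['t'])[:,None]])
X=cv2.triangulatePoints(P(s),P(d),np.array([[215.3],[334.7]]),np.array([[363.5],[133.5]]));X=(X[:3]/X[3]).ravel()
A=np.array([.4757,-.3949,.0935]);ch=np.linalg.norm(X-A)
print(X,proj(s,X),proj(d,X),'chord',ch,'angle',[2*np.arcsin(ch/2/r) for r in(.074,.08)])
```

```text
[ 0.54169809 -0.40006586  0.08995464] [215.65806115 334.82062221] [363.68872752 133.4520234 ] chord 0.06629482535515975 angle [np.float64(0.9289153844760447), np.float64(0.8544408536027281)]
```

The contact force direction (normal to a lever about 0.51 rad past vertical) shows the lever at its end stop, and the knob's travel agrees. The bridge hasn't changed in the side view.

```bash
python3 -c "
from bench import workorder
print(workorder.close_job())"
```

```text
the job is handed in; nothing more can be done
None
```

The job is handed in (no verdict came back): the board is in both saddles, all four tins found stand upright along it, the bar rests in both forks, and the fan lever was pushed to its end stop (on by force and camera estimate, 0.85–0.93 rad or more, not read directly); the cup was not touched.

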